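# Lift the hot heater lid with the lid lifter

## Task

The round lid of the bench heater is hot. Take the lid lifter out of its forked holder, hook it under the lid's loop handle, lift the lid off level, and lower it gently until it sits fully home in the cup of the lid stand; then unhook the lifter and hang it upright back in its fork. Never touch the lid with the gripper or arm, never press or pull hard on the lid or the stand with it, keep the lid balanced, and leave the bottles and the tape roll alone.

Things in the scene. Friction and masses are not known exactly. Their poses are not given: they have to be found in the camera images.
- lifter: Lid lifter (0.15 kg), hook tool hanging upright in the fork. Origin: on the shank's axis, at the prong's underside; z up, x the way the prong points. Flat prong 12 wide (y), 7 thick, from x -6 to 28; a lip at its end (x 24 to 28) stands 4 above its top. Shank 10 diameter: between shank and lip is a trough, x 5 to 24, middle 14.5. Square collar 30 x 30 at z 97 to 103.
- lifter_grip (a point): Centre of the lifter's black plastic grip, 133 above the lifter's origin, same axes; the grip is 20 (x) by 24 (y), 60 high, directly above the collar. Grasp here from above, across x or y. No reading while held.
- holder: Fixed steel holder of the lifter. Origin: on the worktop, below the middle of its fork. Two tines along y, tops 110 above the worktop, slot 16 wide (x -8 to 8), open towards -y; a post at y = 44 closes it. The lifter's collar rests on the tines between 5 high bumps at y = +-19 to 22: raise it over 5 (10 to 15 is good), then slide it out along -y by 50 or more; hang it back the same way.
- holder_rest (a point): Where the centre of the lifter's grip is when it hangs home in the fork: 146 above the worktop; axes as the holder's. The lifter hangs with its x along this x.
- lid: Round aluminium lid (0.24 to 0.39 kg) sitting on the heater, 92 diameter. Origin: centre of the underside of its 6 thick flange; z up. Under it a tapered plug 14 deep, radius 38 at the flange, 33 at the bottom. Readings go on while it hangs on the lifter.
- lid_loop (a point): Middle of the bar of the lid's steel loop handle, 26 above the lid's origin. Straight bar, 6 diameter, along the lid's y, on posts at y = +-24; the window under it is 42 wide and 17 high down to the lid's top. The prong goes in along the lid's x. With the prong over 5 mm off the bar's middle the lid tips; keep lifter-lid forces under 12 N.
- heater: Fixed bench heater: white housing 150 (x) by 130 (y), 44 high, on top a round metal well, 94 outer and 80 inner diameter, rim 64 above the worktop, in which the lid sits. Origin: centre of its underside, on the worktop.
- lid_stand: Fixed lid stand: steel foot of 110 diameter, telescopic column, rigid metal cup on top, 92 outer, 80 inner diameter, 18 deep. Origin: on the worktop, on the axis. The cup's rim is NOT measured: 64 to 124 above the worktop, different every time; feel for it (the wrist loses the lid's weight). Home, the lid's flange lies on the rim. Keep the lid's force on it under 20 N.
- serum_b: Small white bottle, 40 diameter, 70 high, on the left worktop; bystander. Origin: centre of its base.
- tape_clear: Roll of tape, 94 diameter, 48 high, lying flat; bystander. Origin: centre of its underside.
- reagent_b: Brown bottle, 42 diameter, 75 high, on the right bench beside the heater; bystander. Origin: centre of its base.

How it is judged:
On the way, in this order (a step that is already met when the one before it is completed fails the run):
1. the lid hangs level on the lifter, clear of the heater (contact force between lid and lifter above 1 N and z of lid in the frame of heater above 0.085 m and angle between lid's own z axis and vertical below 0.25 rad), for 0.3 s.
2. the lid sits home in the stand's cup, off the lifter (horizontal distance between lid and lid_stand below 0.004 m and angle between lid's own z axis and vertical below 0.06 rad and contact force between lid and lid_stand above 1 N and contact force between lid and lifter below 0.2 N), for 0.3 s.
At the end, for the whole second after the job is handed in: The lid sits home in the stand's cup (centre within 4 mm of the stand's axis, tilt under 0.06 rad, borne by the stand, not touched by the lifter) and the lifter hangs at rest in its fork (grip within 12 mm of holder_rest, tilt under 0.12 rad) (all of step 2 and linear speed of each of lid, lifter below 0.02 m/s and distance between lifter_grip and holder_rest below 0.012 m and angle between lifter's own z axis and vertical below 0.12 rad).
It fails at once if the gripper or arm touches the hot lid (contact force between any of the arm, the fingers and lid above 0.3 N).
It fails at once if the lifter presses or pulls on the lid with over 12 N (contact force between lifter and lid above 12 N).
It fails at once if the lid is pressed or dropped on the stand with over 20 N (contact force between lid and lid_stand above 20 N).
It fails at once if the lid tips by more than 0.4 rad (angle between lid's own z axis and vertical above 0.4 rad).
It fails at once if a bystander is moved by over 20 mm (distance of any of serum_b, tape_clear, reagent_b from where it was at the start of the episode above 0.02 m).
It also fails if it takes over 72 s, if anything falls off the work surface, if the arm or the gripper's body presses on something with over 40 N, if the wrist force passes 120 N, or if a joint passes its speed limit or range.

## Robot

A 6-joint arm with a two-finger parallel gripper is mounted at the origin on a cart in front of the work surface, level with it; the furniture and walls round the work are solid. World frame = base frame: x ahead of the robot, y to its left, z up, the work surface at z = 0. Lengths are in m, angles in rad, forces in N, time in s.
With the tool pointing down it reaches from about 0.25 to 0.725 m from the base axis. Payload 4 kg.
Tool frame: the origin (TCP) lies midway between the tips of the shut fingers; the grasp point (between the pads) lies 19 mm behind it; z points along the fingers, y is the direction in which the jaws open and shut (so a half turn about z gives the same grasp; the last joint's range is limited). The gripper opens to 85 mm and grips with 20 to 120 N. Pads are 22 mm wide; open, the fingers measure 114 mm over their backs; the gripper's body (76 mm by 85 mm) begins 54 mm behind the grasp point. The pads swing forward as they close: fully open they stand 13 mm farther back than shut.
Start: joints at [1.151, 0.241, 0.005, 1.335, 0, 1.571], TCP at [0.204, 0.457, 0.231] pointing down, gripper open.
Joint ranges: [-2.72, 2.72], [-1.05, 1.87], [-1.09, 1.28], [-1.99, 2.15], [-1.42, 1.44], [-3.14, 3.14]. Speed limits (rad/s): [2.79, 2.79, 3.14, 3.14, 3.14, 3.14].

## Interface

Orientations are given as a unit quaternion [x, y, z, w].
In Python, from workcell import get_obs, camera, camera_model, job_done, masks_of gives the robot as it stands.
- The arm moves only by the tool jog_arm, never from a script. Its argument "deltas" is a list that holds one entry, the list of rows, each a list of 7 numbers: the shift along the tool's x, y, z in mm, then the turn, a rotation vector about the tool's x, y, z in degrees, then the finger opening in mm, from 0 to 85.4. A call has 1 to 5 rows; each row shifts and turns the pose as measured when the row begins, along the tool's axes as they then stand; what a row does not reach is not made up. A row lasts 1/10 s, in which the tool goes at most 50 mm and 8.59 degrees, less where a joint would pass 70% of its speed; a pose out of reach is approached as far as the arm can. A call with a gripper value outside its range is refused whole. The fingers move at their own pace and stop on an object; the grip force is fixed at half the most. Time passes only in rows, so rows that do not move let the fingers close. It gives the time, the measured TCP pose, the force and the opening at its end, in the units of the state.
- get_obs(): the state, without advancing time (a new reading comes with each control period).
- camera(name): name is "scene" or "side" or "wrist"; returns the picture (420x560x3 uint8, red, green, blue); there is no depth.
- camera_model(name): a dict with "fovy" (degrees; the focal length in pixels is half the picture's height over the tangent of half this angle, whatever the lens; pixels are square), "cx", "cy" (the principal point, pixels), "pose" (4x4, takes a point from camera to world coordinates); the wrist camera has in their place "T_tool_cam" (4x4, takes a point from camera to tool coordinates, whose origin is the TCP and whose axes are the flange's). Camera axes: x right, y down, z forward; pixel columns grow to the right and rows downward; lengths in m; the calibration is good to about 2 mm. The wrist camera is an equidistant fisheye: a pixel r from the principal point sees the ray r / f radians off the axis. A picture is of the moment at which its call begins: read the wrist's pose just before it. camera_model takes no time and is no camera call.
- job_done(): hands the job in, once; it reports no verdict.
Trained networks look in the newest picture that a camera, given by its name, has taken for a name from the list of things; names that differ only in an ending like _2 or _b are one class to them, and where a whole thing is asked for, a point or a joint stands for the part that bears it (a point fixed in the world has none). Each returns a list of dicts, best first, with "conf" (0 to 1); they miss things now and then, are a little off and sometimes report something else, mostly with a low value. They report only what shows in the picture. A call takes as long as a camera call.
- masks_of(target, camera): "pixels" (420x560 bool, what is visible of it) and "at" ([column, row] in pixels, amid what is visible of it).
The state is a dict: "clock": time; "joint_pos": joint angles; "joint_vel": joint speeds; "tau": joint torques, N m; "eef_pos": TCP position; "tool_rot": TCP orientation; "ft_force": force on the tool from outside, world axes, zero at the start; "ft_torque": the same for the moment, N m; "grip_width": finger opening in m.
Only numpy, scipy, OpenCV 4.12 (cv2) and the standard library are available. Lean on these libraries where they do the work, as an engineer would, in place of code of your own. Each camera call takes 0.05 s, during which the arm holds its last target. There are 200 camera calls.

## Working session

There is one attempt and no reset: what is moved stays moved. The work goes in short steps, Python scripts to look and compute and a tool call to move; the robot and the scene stay as the last step left them, time stands still between calls to the robot, and variables do not carry over. Pictures are saved under pics/ and viewed, about 8 in all and at most 12, crops included, and the job is handed in when it is done.

Besides the shell and the picture viewer there is one more tool, called after "Call:" by a JSON object that holds its "method" and its "body", one argument or row to a line. jog_arm: Moves the arm, as the interface text tells. Its arguments: {"type":"object","properties":{"deltas":{"type":"array"}},"required":["deltas"]}

```bash
mkdir -p pics; ls
python3 - <<'E'
from workcell import *
import cv2,numpy as np
o=get_obs(); print(o)
for c in ("scene","side","wrist"):
    im=camera(c); cv2.imwrite(f"pics/a_{c}.png",im[:,:,::-1]); m=camera_model(c); print(c,{k:np.round(v,4).tolist() if k!='lens' else v for k,v in m.items() if not isinstance(v,str)})
    for t in ("lifter","lifter_grip","holder","lid","lid_loop","heater","lid_stand","serum_b","tape_clear","reagent_b"):
        try:
            r=masks_of(t,c)
            print(t,[(round(d['conf'],2),np.round(d['at']).tolist(),int(d['pixels'].sum()),[int(v) for v in (np.where(d['pixels'])[1].min(),np.where(d['pixels'])[1].max(),np.where(d['pixels'])[0].min(),np.where(d['pixels'])[0].max())]) for d in r[:2]])
        except Exception as e: print(t,e)
a=[cv2.imread(f"pics/a_{c}.png") for c in("scene","side")]
cv2.imwrite("pics/a_both.png",np.vstack(a)[:, :])
E
```

```text
pics
{'clock': 0.0, 'joint_pos': array([ 1.15101403e+00,  2.41429854e-01,  3.73912246e-03,  1.33517137e+00,
       -1.48132586e-05,  1.57079360e+00]), 'joint_vel': array([ 0.00037818,  0.00110032,  0.00015824,  0.00014047, -0.00157346,
        0.00110939]), 'tau': array([ 1.13332520e-03, -3.72320831e+01,  2.52406383e+01,  1.70655444e-02,
       -4.51684139e-05,  5.70815416e-06]), 'eef_pos': array([0.2035348 , 0.45602656, 0.23041019]), 'tool_rot': array([ 2.08351984e-01,  9.78053364e-01, -1.01176414e-03, -2.07963368e-04]), 'ft_force': array([ 0.45914571,  0.31134135, -0.24865659]), 'ft_torque': array([ 0.03103398,  0.05260728, -0.01298201]), 'grip_width': 0.08560362976617339}
scene {'fovy': 43.3753, 'cx': 276.004, 'cy': 211.7604, 'pose': [[0.9444, 0.2678, -0.191, 0.8487], [0.3287, -0.7888, 0.5194, -0.8745], [-0.0115, -0.5533, -0.8329, 1.4609], [0.0, 0.0, 0.0, 1.0]]}
lifter [(0.58, [288.0, 122.0], 237, [285, 296, 107, 143]), (0.57, [290.0, 136.0], 518, [276, 301, 113, 153])]
lifter_grip [(0.72, [286.0, 124.0], 220, [285, 296, 106, 142])]
holder [(0.59, [291.0, 137.0], 391, [277, 301, 1
[... 1052 characters left out ...]
[(0.64, [208.0, 217.0], 1530, [185, 223, 189, 241]), (0.21, [271.0, 223.0], 779, [259, 289, 201, 233])]
serum_b [(0.56, [250.0, 199.0], 255, [243, 256, 188, 209]), (0.3, [148.0, 188.0], 300, [143, 160, 174, 213])]
tape_clear [(0.78, [274.0, 221.0], 764, [259, 290, 201, 234])]
reagent_b []
wrist {'fovy': 65.7065, 'cx': 277.3472, 'cy': 207.7273, 'T_tool_cam': [[-0.0011, -0.9614, -0.2751, 0.069], [1.0, -0.001, -0.0006, 0.0003], [0.0003, -0.2751, 0.9614, -0.1415], [0.0, 0.0, 0.0, 1.0]]}
lifter []
lifter_grip []
holder [(0.61, [279.0, 341.0], 716, [254, 304, 328, 350])]
lid []
lid_loop []
heater []
lid_stand [(0.61, [282.0, 342.0], 671, [255, 302, 327, 350])]
serum_b []
tape_clear []
reagent_b []
```

Run:
```python
import cv2,numpy as np
s=cv2.imread("pics/a_scene.png");d=cv2.imread("pics/a_side.png");w=cv2.imread("pics/a_wrist.png")
A=cv2.resize(s[90:360,180:340],(355,600),interpolation=cv2.INTER_CUBIC) # x2.22
B=cv2.resize(d[165:290,120:400],(445,199),interpolation=cv2.INTER_CUBIC)
C=cv2.resize(w,(445,334))
R=np.zeros((600,445,3),np.uint8);R[:199]=B;R[210:544]=C
cv2.imwrite("pics/b.png",np.hstack([A,R]))
```

```text
(no output)
```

View pics/b.png

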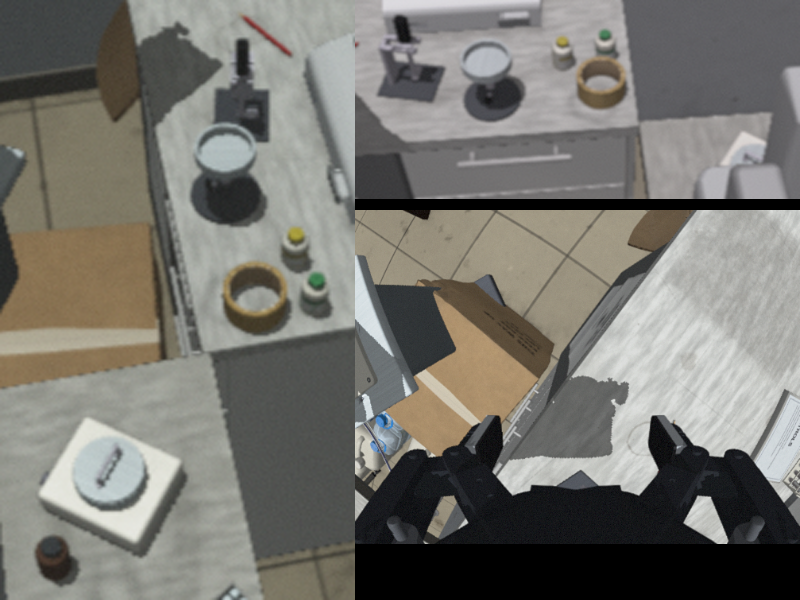

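The view shows the lifter in its fork at the back of the left worktop (scene ~(290,125)). The stand is in front of it (~(280,160)), then the tape and bottles. The heater with its lid is on the right bench (~(230,302)), turned at an angle, with the brown bottle beside it.

```bash
cat > h.py <<'E'
from workcell import *
import cv2,numpy as np
from scipy.spatial.transform import Rotation as R
from scipy.optimize import least_squares
def ctx(name,obs=None):
    m=camera_model(name); f=210/np.tan(np.radians(m['fovy']/2))
    if name=='wrist':
        o=obs or get_obs(); T=np.eye(4);T[:3,:3]=R.from_quat(o['tool_rot']).as_matrix();T[:3,3]=o['eef_pos']
        P=T@np.array(m['T_tool_cam'])
    else: P=np.array(m['pose'])
    return dict(n=name,f=f,c=np.array([m['cx'],m['cy']]),P=P)
def ray(c,px):
    d=(np.asarray(px,float)-c['c'])/c['f']
    if c['n']=='wrist':
        t=np.hypot(*d); v=np.array([*(d/max(t,1e-9)*np.sin(t)),np.cos(t)])
    else: v=np.array([*d,1.])
    v=c['P'][:3,:3]@v; return c['P'][:3,3],v/np.linalg.norm(v)
def at_z(c,px,z):
    o,v=ray(c,px); return o+v*(z-o[2])/v[2]
def proj(c,p):
    q=np.linalg.inv(c['P'])@np.append(p,1); q=q[:3]
    if c['n']=='wrist':
        r=np.hypot(*q[:2]); t=np.arctan2(r,q[2]); return c['c']+c['f']*t*q[:2]/r
    return c['c']+c['f']*q[:2]/q[2]
def tri(obs):
    A=np.zeros((3,3));b=np.zeros(3)
    for c,px in obs:
        o,v=ray(c,px);M=np.eye(3)-np.outer(v,v);A+=M;b+=M@o
    return np.linalg.solve(A,b)
def towards(p,yaw=None):
    "TCP delta in tool frame (mm)"
    o=get_obs(); r=R.from_quat(o['tool_rot']); return np.round(r.inv().apply(np.array(p)-o['eef_pos'])*1000,1)
E
python3 - <<'E'
from h import *
s=ctx('scene');d=ctx('side')
print('grip',tri([(s,(291,124)),(d,(152,194))]))
print('lid z.064',at_z(s,(229.5,300.5),.068), 'heater top z.044')
print('tape',at_z(s,(294.5,223),.024),tri([(s,(294.5,223)),(d,(274.5,217.5))]))
A=cv2.imread('pics/a_scene.png');
# cup top ellipse from view: scene crop(225,150)/2.22+off ; side
print('cup',tri([(s,(180+225/2.22,90+147/2.22)),(d,(120+487/1.59-355/1.59,165+57/1.59))]))
print('foot',at_z(s,(180+228/2.22,90+192/2.22),.005),at_z(d,(120+(495-355)/1.59,165+97/1.59),.005))
print('reagent',at_z(s,(204.5,341),.037)); print('serum',at_z(s,(180+316/2.22,90+290/2.22),.035),at_z(s,(180+295/2.22,90+243/2.22),.035))
# heater corners in scene crop, z=.044
for q in ((90,420),(182,465),(133,545),(40,490)): print(at_z(s,(180+q[0]/2.22,90+q[1]/2.22),.044)[:2])
# holder base plate corners
for q in ((222,90),(270,90),(270,138),(213,138)): print('base',at_z(s,(180+q[0]/2.22,90+q[1]/2.22),.005)[:2])
E
```

```text
grip [0.46401772 0.33823888 0.09386721]
lid z.064 [ 0.50364295 -0.33550407  0.068     ] heater top z.044
tape [ 5.89953310e-01 -3.46674041e-04  2.40000000e-02] [ 0.58919868 -0.00133767  0.02131771]
cup [0.48538319 0.17317495 0.11768364]
foot [0.4886687  0.17935362 0.005     ] [0.48574564 0.16901845 0.005     ]
reagent [ 0.47565068 -0.45940837  0.037     ]
serum [0.67353256 0.03018556 0.035     ] [0.62071327 0.09956875 0.035     ]
[ 0.44680313 -0.27130363]
[ 0.5857746  -0.29261721]
[ 0.56473844 -0.41471477]
[ 0.42398667 -0.38493641]
base [0.4106919  0.37759947]
base [0.48619401 0.40299591]
base [0.51755304 0.30447368]
base [0.43054312 0.27512704]
```

Call:
{"method": "jog_arm", "body": {
  "deltas": [
    [[-45,0,-12,0,0,0,85],[-45,0,-12,0,0,0,85],[-45,0,-12,0,0,0,85],[-45,0,-12,0,0,0,85],[-45,0,-12,0,0,0,85]]
  ]
}}

```text
clock: 2.15
eef_pos: [0.4102, 0.3657, 0.2912]
tool_rot: [0.201, 0.98, -0.001, -0.001]
ft_force: [0.0, 0.8, 0.5]
grip_width: 0.0851
```

Call:
{"method": "jog_arm", "body": {
  "deltas": [
    [[-45,0,-5,0,0,0,85],[-45,0,-5,0,0,0,85],[-45,0,0,0,0,0,85],[0,0,0,0,0,0,85]]
  ]
}}

```text
clock: 2.55
eef_pos: [0.5444, 0.307, 0.3021]
tool_rot: [0.204, 0.979, 0.0, 0.001]
ft_force: [0.7, 1.1, -0.2]
grip_width: 0.0851
```

Run:
```python
from h import *
o=get_obs(); c=ctx('wrist',o); im=camera('wrist'); cv2.imwrite('pics/c.png',im[:,:,::-1])
print(o['clock'],o['eef_pos'],o['tool_rot'],o['ft_force'])
for t in ("lifter","lifter_grip","holder","lid_stand"):
    for d in masks_of(t,'wrist')[:2]:
        y,x=np.where(d['pixels']); print(t,round(d['conf'],2),d['at'],x.min(),x.max(),y.min(),y.max(),at_z(c,d['at'],.15))
```

```text
2.55 [0.54441639 0.30696399 0.30212108] [2.04159220e-01 9.78937545e-01 1.00499186e-04 5.34069907e-04] [ 0.70539079  1.10656872 -0.18510895]
lifter 0.59 [266.9, 101.3] 246 286 80 121 [0.46454855 0.33193029 0.15      ]
lifter_grip 0.65 [266.0, 103.6] 245 285 80 121 [0.46612735 0.33036197 0.15      ]
holder 0.7 [268.0, 104.1] 246 285 81 120 [0.46726458 0.33180387 0.15      ]
holder 0.69 [279.3, 94.2] 223 325 51 149 [0.46309589 0.3445789  0.15      ]
lid_stand 0.77 [161.6, 176.5] 109 213 129 223 [0.48550934 0.21206316 0.15      ]
```

View pics/c.png

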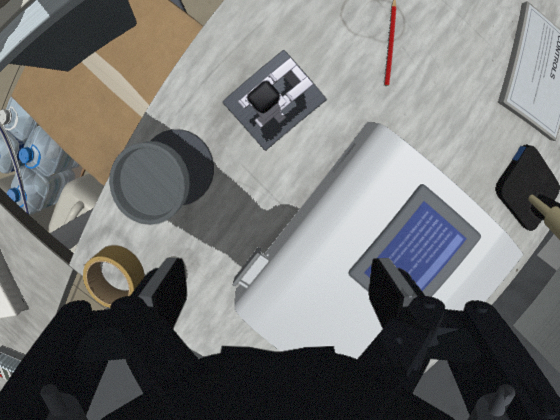

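Run:
```python
import cv2
w=cv2.imread("pics/c.png")[40:160,210:340]
cv2.imwrite("pics/c2.png",cv2.resize(w,None,fx=5,fy=5,interpolation=cv2.INTER_CUBIC))
```

```text
(no output)
```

View pics/c2.png

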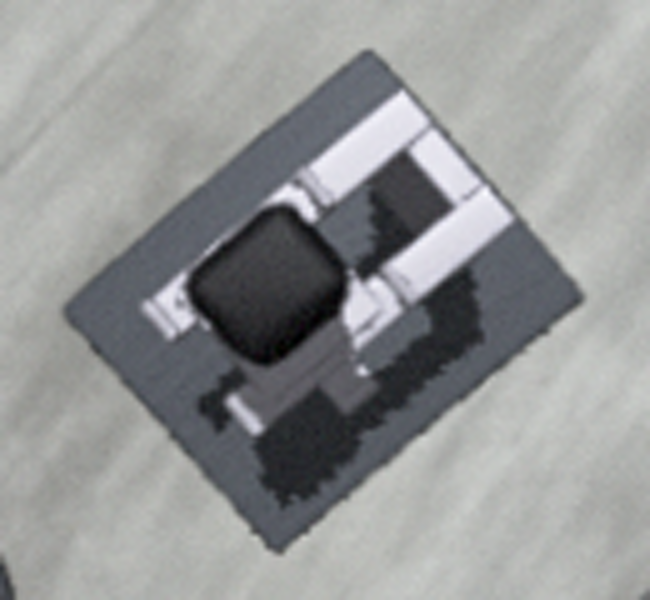

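Run:
```python
from h import *
o=dict(eef_pos=np.array([0.54441639,0.30696399,0.30212108]),tool_rot=[2.04159220e-01,9.78937545e-01,1.00499186e-04,5.34069907e-04])
c=ctx('wrist',o)
f=lambda u,v,z: at_z(c,(210+u/5,40+v/5),z)
b={k:f(*k,.114) for k in ((315,185),(398,285),(160,315),(245,412))}
for k,v in b.items(): print(k,v[:2])
p=list(b.values()); up=(p[0]+p[1])/2; dn=(p[2]+p[3])/2
print('centre',(up+dn)/2,'len',np.linalg.norm(up-dn),'yawY',np.degrees(np.arctan2(*(up-dn)[1::-1]))-90)
d=p[1]-p[0];print('x dir yaw',np.degrees(np.arctan2(d[1],d[0])), np.linalg.norm(d))
cs=[f(*k,.006)for k in ((65,312),(368,50),(583,297),(278,550))]
for i in range(4):
    d=cs[(i+1)%4]-cs[i];print(np.linalg.norm(d),np.degrees(np.arctan2(d[1],d[0])))
print('base c',np.mean(cs,0))
g=[f(*k,.176) for k in ((188,270),(265,205),(350,280),(268,363))]
print('grip top',f(268,285,.176))
e=f(458,155,.11);print('post',e,np.linalg.norm(e[:2]-((up+dn)/2)[:2]))
# device
for q in((375,122),(238,305),(468,192)): print(at_z(c,q,.1))
```

```text
(315, 185) [0.44225424 0.34708427]
(398, 285) [0.4675651  0.35405063]
(160, 315) [0.45375891 0.30816744]
(245, 412) [0.47887016 0.31570253]
centre [0.4606121  0.33125122 0.114     ] len 0.040280744922259214 yawY 16.44736786286822
x dir yaw 15.388631693485726 0.026252037641216357
0.10724401166860711 107.46915185300826
0.08793176682488436 17.09486872576653
0.10694408710551713 -73.21398050360246
0.08665524724809456 -162.7073087192683
base c [0.45870269 0.34066008 0.006     ]
grip top [0.46167307 0.33116553 0.176     ]
post [0.44736001 0.37623267 0.11      ] 0.04689295005489075
[0.52569672 0.42993675 0.1       ]
[0.6677088  0.19950859 0.1       ]
[0.64684557 0.51764214 0.1       ]
```

Run:
```python
from h import *
print(get_obs()['joint_pos'])
s=ctx('scene'); f=lambda u,v,z: at_z(s,(180+u/2.22,90+v/2.22),z)
a,b=f(95,487,.09),f(122,449,.09); d=b-a; print(a,b,np.linalg.norm(d),np.degrees(np.arctan2(d[1],d[0])))
w=cv2.imread("pics/a_scene.png")[275:345,190:270]
cv2.imwrite("pics/a3.png",cv2.resize(w,None,fx=7,fy=7,interpolation=cv2.INTER_CUBIC))
```

```text
[5.22543426e-01 4.87962472e-01 5.51608562e-01 1.63283456e+00
 1.38280279e-03 9.26007207e-01]
[ 0.50141588 -0.37478613  0.09      ] [ 0.51427106 -0.31557142  0.09      ] 0.06059404190292294 77.75147129249898
```

View pics/a3.png

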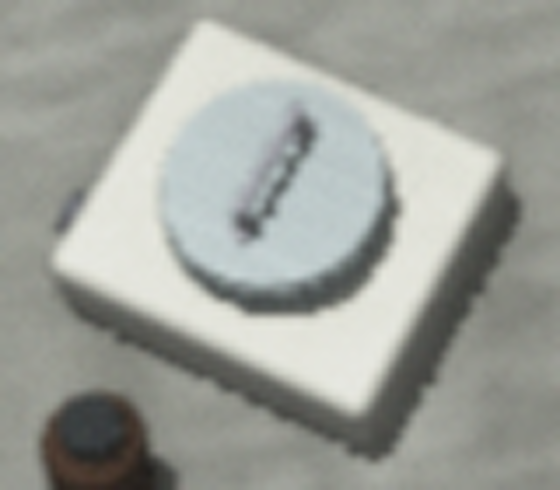

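The crop shows the lid's bar running from about (242,225) to (300,125), at roughly 77° in world, so the lid's x is close to -13°. I'll grasp across the lifter's x, with tool x at about 107°.

Call:
{"method": "jog_arm", "body": {
  "deltas": [
    [[0,0,0,0,0,8.3,85],[0,0,0,0,0,8.3,85],[0,0,0,0,0,8.3,85],[0,0,0,0,0,8.3,85],[0,0,0,0,0,8.3,85]]
  ]
}}

```text
clock: 3.3
eef_pos: [0.5313, 0.3163, 0.3077]
tool_rot: [0.541, 0.841, 0.002, -0.0]
ft_force: [-0.1, -0.8, -0.5]
grip_width: 0.0852
```

Call:
{"method": "jog_arm", "body": {
  "deltas": [
    [[0,0,0,0,0,7,85],[0,0,0,0,0,0,85]]
  ]
}}

```text
clock: 3.5
eef_pos: [0.5282, 0.3187, 0.3093]
tool_rot: [0.592, 0.806, 0.003, -0.0]
ft_force: [-0.9, 0.5, 0.1]
grip_width: 0.0851
```

```bash
cat >> h.py <<'E'
def st():
    o=get_obs(); M=R.from_quat(o['tool_rot']).as_matrix()
    print('t',round(o['clock'],2),'p',np.round(o['eef_pos'],4),'xyaw',round(np.degrees(np.arctan2(M[1,0],M[0,0])),2),'zax',np.round(M[:,2],4),'F',np.round(o['ft_force'],2),'w',round(o['grip_width'],4),'j',np.round(np.degrees(o['joint_pos']),0))
E
python3 - <<'E'
from h import *
st(); print(towards([.461,.331,.23]))
E
```

```text
t 3.5 p [0.5282 0.3187 0.3093] xyaw 107.46 zax [ 0.0034  0.0048 -1.    ] F [-0.93  0.48  0.15] w 0.0851 j [ 31.  27.  31.  94.   0. 104.]
[ 31.6 -60.8  79.1]
```

Call:
{"method": "jog_arm", "body": {
  "deltas": [
    [[16,-30,20,0,0,0.6,85],[16,-30,20,0,0,0,85],[0,0,30,0,0,0,85],[0,0,0,0,0,0,85]]
  ]
}}

```text
clock: 3.9
eef_pos: [0.4566, 0.3352, 0.2393]
tool_rot: [0.589, 0.808, 0.006, 0.001]
ft_force: [0.4, -1.3, -1.1]
grip_width: 0.0848
```

Run:
```python
from h import *
st(); o=get_obs(); c=ctx('wrist',o); im=camera('wrist'); cv2.imwrite('pics/d.png',im[150:400,130:430][:,:,::-1].repeat(2,0).repeat(2,1)); print(towards([.461,.331,.127]))
for t in("lifter","lifter_grip"):
    for d in masks_of(t,'wrist')[:2]:
        y,x=np.where(d['pixels']); print(t,round(d['conf'],2),d['at'],x.min(),x.max(),y.min(),y.max(),at_z(c,d['at'],.176))
print('exp',proj(c,[.461,.331,.176]),proj(c,[.461,.331,.116]),[proj(c,[.461+.01*np.cos(a),.331+.01*np.sin(a),.176]) for a in (.293,.293+3.1416)])
```

```text
t 3.9 p [0.4566 0.3352 0.2393] xyaw 107.84 zax [ 0.0078  0.0082 -0.9999] F [ 0.41 -1.33 -1.08] w 0.0848 j [ 36.  21.  11.  80.   0. 108.]
[-6.700e+00 -1.000e-01  1.152e+02]
lifter 0.71 [279.7, 214.8] 260 302 178 244 [0.45724162 0.34204231 0.176     ]
lifter_grip 0.88 [278.7, 216.8] 261 295 178 244 [0.45703617 0.34052884 0.176     ]
exp [279.97138939 231.44581052] [278.65191088 207.39602574] [array([294.86255132, 231.61066371]), array([265.0476324 , 231.24750411])]
```

View pics/d.png

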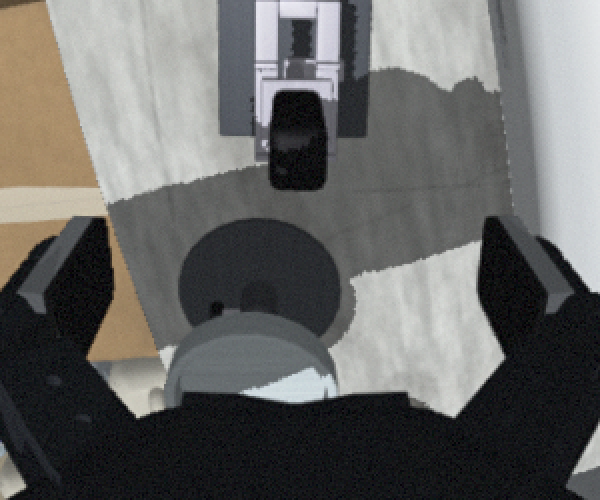

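Call:
{"method": "jog_arm", "body": {
  "deltas": [
    [[-7,0,30,0.6,-0.3,1.0,85],[0,0,30,0,0,0,85],[0,0,25,0,0,0,85],[0,0,0,0,0,0,85]]
  ]
}}

```text
clock: 4.45
eef_pos: [0.4716, 0.3346, 0.1673]
tool_rot: [0.597, 0.802, 0.014, 0.004]
ft_force: [-0.1, -1.3, -0.9]
grip_width: 0.0854
```

```bash
cat >> h.py <<'E'
def fix(p=None,yaw=None):
    o=get_obs(); r=R.from_quat(o['tool_rot']); M=r.as_matrix()
    cur=np.degrees(np.arctan2(M[1,0],M[0,0])); y=np.radians(cur if yaw is None else yaw)
    T=np.array([[np.cos(y),np.sin(y),0],[np.sin(y),-np.cos(y),0],[0,0,-1.]])
    w=np.degrees((r.inv()*R.from_matrix(T)).as_rotvec())
    d=None if p is None else np.round(r.inv().apply(np.array(p)-o['eef_pos'])*1000,1)
    print('shift',d,'turn',np.round(w,2))
E
python3 - <<'E'
from h import *
st(); fix([.461,.331,.127],106.8)
E
```

```text
t 4.45 p [0.4716 0.3346 0.1673] xyaw 106.7 zax [ 0.0235  0.0168 -0.9996] F [-0.07 -1.31 -0.85] w 0.0854 j [ 35.  23.   4.  69.   0. 109.]
shift [ -0.8 -12.3  40. ] turn [ 1.57 -0.53 -0.11]
```

Call:
{"method": "jog_arm", "body": {
  "deltas": [
    [[0,-12,0,1.6,-0.5,0,85],[0,0,0,0,0,0,85]]
  ]
}}

```text
clock: 4.65
eef_pos: [0.4616, 0.3318, 0.1706]
tool_rot: [0.597, 0.802, 0.001, -0.0]
ft_force: [-0.3, 0.0, 0.2]
grip_width: 0.085
```

Run:
```python
from h import *
st(); fix([.461,.331,.127],106.8)
```

```text
t 4.65 p [0.4616 0.3318 0.1706] xyaw 106.66 zax [ 0.0013  0.002  -1.    ] F [-0.28  0.01  0.16] w 0.085 j [ 36.  23.   4.  71.   0. 109.]
shift [-0.7 -0.9 43.6] turn [ 0.1  -0.09 -0.14]
```

Call:
{"method": "jog_arm", "body": {
  "deltas": [
    [[0,-1,15,0,0,0,85],[0,0,15,0,0,0,85],[0,0,12,0,0,0,85],[0,0,0,0,0,0,85]]
  ]
}}

```text
clock: 5.05
eef_pos: [0.4654, 0.3352, 0.1359]
tool_rot: [0.597, 0.802, 0.008, 0.002]
ft_force: [-0.3, 0.4, 0.5]
grip_width: 0.085
```

Run:
```python
from h import *
st(); fix([.461,.331,.127],106.8)
```

```text
t 5.05 p [0.4654 0.3352 0.1359] xyaw 106.72 zax [ 0.0131  0.0104 -0.9999] F [-0.3   0.4   0.53] w 0.085 j [ 36.  25.   1.  66.   0. 109.]
shift [-2.8 -5.5  8.8] turn [ 0.89 -0.35 -0.08]
```

Call:
{"method": "jog_arm", "body": {
  "deltas": [
    [[-3,-5.5,7,0.9,-0.3,0,85],[0,0,0,0,0,0,85],[0,0,2,0.1,0,0,85],[0,0,0,0,0,0,85]]
  ]
}}

```text
clock: 5.45
eef_pos: [0.4621, 0.3314, 0.129]
tool_rot: [0.597, 0.802, 0.001, -0.001]
ft_force: [-0.9, -0.1, 0.5]
grip_width: 0.0849
```

Run:
```python
from h import *
st(); fix([.461,.331,.127],106.8)
```

```text
t 5.45 p [0.4621 0.3314 0.129 ] xyaw 106.73 zax [-1.0e-04  1.9e-03 -1.0e+00] F [-0.92 -0.05  0.54] w 0.0849 j [ 36.  25.   1.  66.   0. 109.]
shift [-0.1 -1.1  1.9] turn [ 0.02 -0.1  -0.07]
```

Call:
{"method": "jog_arm", "body": {
  "deltas": [
    [[0,-1,1.5,0,0,0,40],[0,0,0,0,0,0,25],[0,0,0,0,0,0,10],[0,0,0,0,0,0,10],[0,0,0,0,0,0,10]]
  ]
}}

```text
clock: 5.95
eef_pos: [0.4614, 0.3314, 0.1282]
tool_rot: [0.597, 0.802, 0.001, -0.0]
ft_force: [0.6, -0.3, -1.7]
grip_width: 0.0197
```

Call:
{"method": "jog_arm", "body": {
  "deltas": [
    [[0,0,0,0,0,0,10],[0,0,0,0,0,0,10],[0,0,0,0,0,0,10]]
  ]
}}

```text
clock: 6.25
eef_pos: [0.4614, 0.3314, 0.1281]
tool_rot: [0.597, 0.802, 0.001, -0.0]
ft_force: [0.2, 0.1, 0.8]
grip_width: 0.0194
```

Run:
```python
from h import *
st(); fix([.461,.331,.142],106.8)
```

```text
t 6.25 p [0.4614 0.3314 0.1281] xyaw 106.73 zax [ 0.0011  0.0026 -1.    ] F [0.23 0.12 0.79] w 0.0194 j [ 36.  25.   0.  65.   0. 109.]
shift [ -0.2  -0.5 -13.9] turn [ 0.1  -0.13 -0.07]
```

Call:
{"method": "jog_arm", "body": {
  "deltas": [
    [[0,0,-7,0,0,0,10],[0,0,-6,0,0,0,10],[0,0,0,0,0,0,10]]
  ]
}}

```text
clock: 6.55
eef_pos: [0.461, 0.3311, 0.1415]
tool_rot: [0.597, 0.802, 0.001, -0.001]
ft_force: [0.6, -0.0, -1.8]
grip_width: 0.0191
```

Run:
```python
from h import *
st(); fix([.461,.331,.142],106.8)
```

```text
t 6.55 p [0.461  0.3311 0.1415] xyaw 106.73 zax [-3.0e-04  1.7e-03 -1.0e+00] F [ 0.64 -0.02 -1.81] w 0.0191 j [ 36.  24.   2.  67.   0. 109.]
shift [-0.1  0.  -0.5] turn [ 0.01 -0.1  -0.07]
```

Call:
{"method": "jog_arm", "body": {
  "deltas": [
    [[-12,0,0,0,0,0,10],[-12,0,0,0,0,0,10],[-12,0,0,0,0,0,10],[-12,0,0,0,0,0,10],[-12,0,0,0,0,0,10]]
  ]
}}

```text
clock: 7.05
eef_pos: [0.4792, 0.2692, 0.1412]
tool_rot: [0.596, 0.803, 0.0, -0.0]
ft_force: [-0.1, -0.0, -1.3]
grip_width: 0.0193
```

Run:
```python
from h import *
st(); h=np.array([.4614,.3314,.1415]); print(R.from_quat(get_obs()['tool_rot']).inv().apply(get_obs()['eef_pos']-h)*1000)
```

```text
t 7.05 p [0.4792 0.2692 0.1412] xyaw 106.8 zax [-4.e-04  8.e-04 -1.e+00] F [-0.12 -0.   -1.34] w 0.0193 j [ 29.  22.  -1.  66.   0. 102.]
[-64.72907745  -0.96112374   0.26771001]
```

Call:
{"method": "jog_arm", "body": {
  "deltas": [
    [[0,0,-30,0,0,0,10],[0,0,-40,0,0,0,10],[0,0,-40,0,0,0,10],[0,0,-40,0,0,0,10],[0,0,-10,0,0,0,10]]
  ]
}}

```text
clock: 7.55
eef_pos: [0.4791, 0.2604, 0.3024]
tool_rot: [0.599, 0.8, -0.005, -0.002]
ft_force: [0.6, 0.8, -1.1]
grip_width: 0.0193
```

Call:
{"method": "jog_arm", "body": {
  "deltas": [
    [[-30,-10,0,0,0,0,10],[-39,-14,0,0,0,0,10],[-39,-14,0,0,0,0,10],[-39,-14,0,0,0,0,10],[-39,-14,0,0,0,0,10]]
  ]
}}

```text
clock: 8.05
eef_pos: [0.4693, 0.0593, 0.3013]
tool_rot: [0.596, 0.803, -0.004, -0.002]
ft_force: [1.0, -0.0, -1.6]
grip_width: 0.0194
```

Run:
```python
from h import *
st(); fix([.446,-.31,.3],77)
```

```text
t 8.05 p [0.4693 0.0593 0.3013] xyaw 106.82 zax [-0.0077 -0.0032 -1.    ] F [ 1.04 -0.02 -1.58] w 0.0194 j [ 7. 10.  6. 86. -0. 80.]
shift [-346.7 -129.1    2.6] turn [-0.45  0.17 29.82]
```

Call:
{"method": "jog_arm", "body": {
  "deltas": [
    [[-38,-14,0,0,0,0,10],[-38,-14,0,0,0,0,10],[-38,-14,0,0,0,0,10],[-38,-14,0,0,0,0,10],[-38,-14,0,0,0,0,10]]
  ]
}}

```text
clock: 8.55
eef_pos: [0.4521, -0.1537, 0.2972]
tool_rot: [0.597, 0.802, -0.005, -0.005]
ft_force: [1.0, 0.4, -0.7]
grip_width: 0.0193
```

Call:
{"method": "jog_arm", "body": {
  "deltas": [
    [[-38,-14,0,0,0,0,10],[-38,-14,0,0,0,0,10],[-38,-14,0,0,0,0,10],[0,0,0,0,0,7.5,10],[0,0,0,0,0,7.5,10]]
  ]
}}

```text
clock: 9.05
eef_pos: [0.4379, -0.288, 0.2911]
tool_rot: [0.704, 0.71, -0.007, -0.007]
ft_force: [-0.5, 0.4, -2.3]
grip_width: 0.0193
```

Call:
{"method": "jog_arm", "body": {
  "deltas": [
    [[0,0,0,0,0,7.5,10],[0,0,0,0,0,7,10],[0,0,0,0,0,0,10]]
  ]
}}

```text
clock: 9.35
eef_pos: [0.4348, -0.2903, 0.2871]
tool_rot: [0.793, 0.61, -0.009, -0.009]
ft_force: [0.1, 0.4, -1.5]
grip_width: 0.0193
```

Run:
```python
from h import *
st(); o=get_obs(); im=camera('wrist'); c=ctx('wrist',o); cv2.imwrite('pics/e.png',im[:,:,::-1])
for t in("lid","lid_loop","heater"):
    for d in masks_of(t,'wrist')[:2]:
        y,x=np.where(d['pixels']); print(t,round(d['conf'],2),d['at'],x.min(),x.max(),y.min(),y.max(),at_z(c,d['at'],.07))
im=cv2.imread('pics/e.png'); p=proj(c,[.504,-.336,.07]).astype(int); print(p)
```

```text
t 9.35 p [ 0.4348 -0.2903  0.2871] xyaw 75.14 zax [-0.026   0.0037 -0.9997] F [ 0.09  0.41 -1.45] w 0.0193 j [-33.  17.  12.  87.  -1.  72.]
lid 0.94 [349.2, 199.2] 310 386 164 239 [ 0.50424195 -0.33215093  0.07      ]
lid 0.42 [280.0, 279.2] 248 312 196 344 [ 0.40086586 -0.41165023  0.07      ]
lid_loop 0.68 [346.8, 201.5] 311 385 163 239 [ 0.500941   -0.33413338  0.07      ]
heater 0.69 [338.0, 166.7] 279 401 138 248 [ 0.49963017 -0.29211212  0.07      ]
[349 202]
```

View pics/e.png

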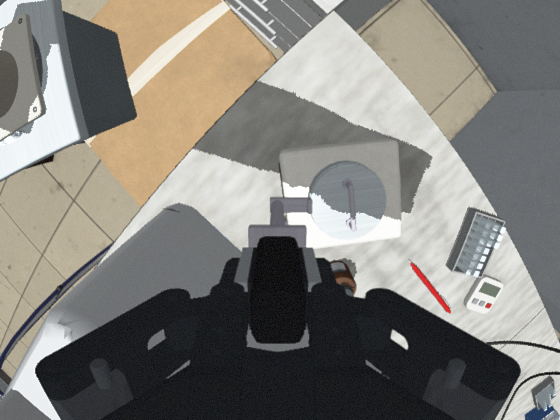

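Run:
```python
import cv2
w=cv2.imread("pics/e.png")[155:255,300:400]
cv2.imwrite("pics/e2.png",cv2.resize(w,None,fx=6,fy=6,interpolation=cv2.INTER_CUBIC))
```

```text
(no output)
```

View pics/e2.png

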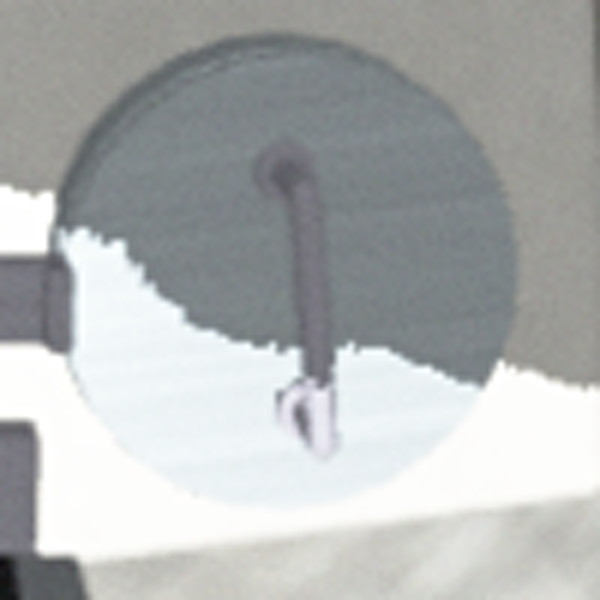

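Run:
```python
from h import *
o=dict(eef_pos=[ 0.4348,-0.2903,0.2871],tool_rot=get_obs()['tool_rot']); o['eef_pos']=get_obs()['eef_pos']
c=ctx('wrist',o); f=lambda u,v,z: at_z(c,(300+(u)/6,155+(v)/6),z)
P=np.array([f(*k,.070)[:2] for k in ((517,250),(500,360),(420,468),(280,507),(170,478),(100,400),(74,330),(478,120),(410,68))])
s=least_squares(lambda q:np.hypot(*(P-q[:2]).T)-q[2],[.5,-.33,.046]); print('lid',s.x,np.round(s.fun*1000,1))
a,b=f(301,180,.090),f(325,440,.090); d=a-b;print('bar',a,b,(a+b)/2,np.linalg.norm(d),'diryaw',np.degrees(np.arctan2(d[1],d[0])))
a2=f(318,380,.09);d=a-a2;print(np.degrees(np.arctan2(d[1],d[0])))
a,b=f(283,170,.070),f(293,405,.070);d=a-b;print('postfeet',(a+b)/2,np.linalg.norm(d),np.degrees(np.arctan2(d[1],d[0])))
st(); fix([.44,-.32,.29],75)
# lifter tip check: lip centre at lifter (26,0,11)
r=R.from_quat(o['tool_rot']); print(proj(c,r.apply([0,.028,.1151-.011])+o['eef_pos']),'seen',300+68/6,155+(262+350)/12)
```

```text
lid [ 0.50574868 -0.33580377  0.04576952] [-1.7 -1.1  1.1  0.5  0.8 -0.6 -0.9  1.   0.8]
bar [ 0.50694056 -0.31065449  0.09      ] [ 0.50177747 -0.36050234  0.09      ] [ 0.50435902 -0.33557841  0.09      ] 0.0501145280958522 diryaw 84.08656705089149
83.53798549132618
postfeet [ 0.50318057 -0.33640359  0.07      ] 0.04724730251832457 81.00086065333672
t 9.55 p [ 0.4354 -0.2899  0.2879] xyaw 75.29 zax [-0.0248  0.003  -0.9997] F [-0.58 -0.35 -1.83] w 0.0192 j [-33.  17.  12.  87.  -1.  71.]
shift [-28.   12.   -2.3] turn [-1.42  0.2   0.29]
[311.99320036 207.16787001] seen 311.3333333333333 206.0
```

Call:
{"method": "jog_arm", "body": {
  "deltas": [
    [[0,0,0,-1.4,0.2,-7.2,10],[-20,8,0,0,0,0,10],[-16,8,0,0,0,0,10],[0,0,0,0,0,0,10]]
  ]
}}

```text
clock: 9.95
eef_pos: [0.4471, -0.3274, 0.2879]
tool_rot: [0.747, 0.664, 0.001, -0.0]
ft_force: [-0.4, -0.7, -1.6]
grip_width: 0.0193
```

Run:
```python
from h import *
st(); fix([.4571,-.3294,.25],82.5)
```

```text
t 9.95 p [ 0.4471 -0.3274  0.2879] xyaw 83.28 zax [ 9.0e-04  1.9e-03 -1.0e+00] F [-0.39 -0.66 -1.57] w 0.0193 j [-36.  19.  16.  87.   0.  60.]
shift [-0.9 10.1 37.9] turn [ 0.04 -0.11  0.78]
```

Call:
{"method": "jog_arm", "body": {
  "deltas": [
    [[0,9,15,0,0,0.8,10],[0,0,15,0,0,0,10],[0,0,15,0,0,0,10],[0,0,15,0,0,0,10],[0,0,0,0,0,0,10]]
  ]
}}

```text
clock: 10.45
eef_pos: [0.4564, -0.3261, 0.2268]
tool_rot: [0.75, 0.661, 0.002, -0.0]
ft_force: [0.6, 0.3, -1.5]
grip_width: 0.0192
```

Run:
```python
from h import *
st(); fix([.4571,-.3294,.215],82.5)
```

```text
t 10.45 p [ 0.4564 -0.3261  0.2268] xyaw 82.81 zax [ 0.0021  0.0027 -1.    ] F [ 0.6   0.25 -1.51] w 0.0192 j [-36.  21.   9.  79.   0.  62.]
shift [-3.3  1.1 11.7] turn [ 0.1  -0.17  0.31]
```

Call:
{"method": "jog_arm", "body": {
  "deltas": [
    [[-3,0,10,0,0,0.3,10],[0,0,0,0,0,0,10]]
  ]
}}

```text
clock: 10.65
eef_pos: [0.4562, -0.3285, 0.2171]
tool_rot: [0.751, 0.66, 0.002, -0.0]
ft_force: [-1.2, -0.3, -2.0]
grip_width: 0.0196
```

Run:
```python
from h import *
st(); fix([.4571,-.3294,.1886],82.5)
o=get_obs(); c=ctx('wrist',o); im=camera('wrist')[:,:,::-1].copy(); print(repr(o['eef_pos']),repr(o['tool_rot']))
w=im[100:240,250:420]; cv2.imwrite('pics/f.png',cv2.resize(w,None,fx=4.5,fy=4.3,interpolation=cv2.INTER_CUBIC))
```

```text
t 10.65 p [ 0.4562 -0.3285  0.2171] xyaw 82.59 zax [ 0.0027  0.0024 -1.    ] F [-1.17 -0.28 -1.99] w 0.0196 j [-36.  21.   8.  77.   0.  62.]
shift [-0.9  1.  28.5] turn [ 0.14 -0.16  0.09]
array([ 0.45615724, -0.32849728,  0.21709605]) array([ 7.51337602e-01,  6.59915555e-01,  1.80795577e-03, -5.66041112e-06])
```

View pics/f.png

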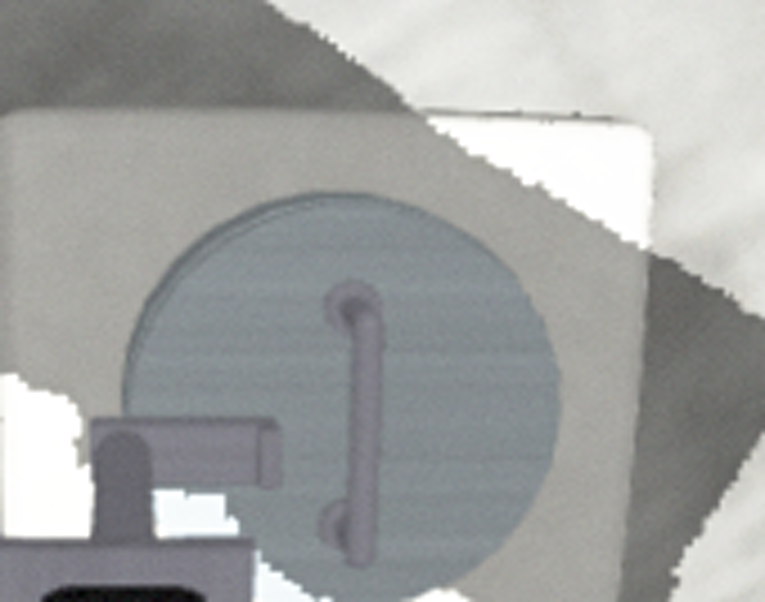

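Run:
```python
from h import *
o=dict(eef_pos=np.array([ 0.45615724, -0.32849728,  0.21709605]),tool_rot=np.array([ 7.51337602e-01,  6.59915555e-01,  1.80795577e-03, -5.66041112e-06]))
c=ctx('wrist',o); f=lambda u,v,z: at_z(c,(250+u/4.5,100+v/4.3),z)
a,b=f(368,312,.090),f(359,550,.090);d=a-b;print('bar',(a+b)/2,np.linalg.norm(d),np.degrees(np.arctan2(d[1],d[0])))
a,b=f(353,305,.070),f(345,525,.070);d=a-b;print('feet',(a+b)/2,np.linalg.norm(d),np.degrees(np.arctan2(d[1],d[0])))
P=np.array([f(*k,.070)[:2] for k in ((560,390),(555,340),(525,275),(460,222),(400,200),(545,470),(510,540),(130,400),(150,340))])
s=least_squares(lambda q:np.hypot(*(P-q[:2]).T)-.046,[.5,-.33]); print('lid',s.x,np.round(s.fun*1000,1))
r=R.from_quat(o['tool_rot']); q=r.apply([0,.026,.1151-.009])+o['eef_pos']; p=proj(c,q); print('tip exp',(p-[250,100])*[4.5,4.3],'seen 271,453'); print(q, f(271,453,q[2]))
```

```text
bar [ 0.50283526 -0.33524103  0.09      ] 0.04939764293580202 82.92955013614367
feet [ 0.50294254 -0.33680959  0.07      ] 0.04870075598655669 82.78954472676767
lid [ 0.50344283 -0.33566039] [-1.3 -0.5  0.4  0.3  0.3 -1.5  0.5 -0.6 -1.9]
tip exp [266.71135739 457.31105293] seen 271,453
[ 0.4822273  -0.3315978   0.11105856] [ 0.48306733 -0.33087654  0.11105856]
```

Call:
{"method": "jog_arm", "body": {
  "deltas": [
    [[-2,0,9,0,0,-0.2,10],[0,0,8,0,0,0,10],[0,0,6,0,0,0,10],[0,0,0,0,0,0,10]]
  ]
}}

```text
clock: 11.1
eef_pos: [0.4574, -0.3316, 0.1951]
tool_rot: [0.75, 0.661, 0.003, 0.003]
ft_force: [-0.8, 0.0, -1.3]
grip_width: 0.0196
```

Run:
```python
from h import *
st(); fix([.4569,-.3305,.1886],82.8)
```

```text
t 11.1 p [ 0.4574 -0.3316  0.1951] xyaw 82.81 zax [ 7.3e-03 -6.0e-04 -1.0e+00] F [-0.76  0.05 -1.32] w 0.0196 j [-36.  22.   6.  74.   0.  61.]
shift [ 1.  -0.7  6.5] turn [ 0.42 -0.02  0.01]
```

Call:
{"method": "jog_arm", "body": {
  "deltas": [
    [[1,0,4,0.4,0,0,10],[0,0,2,0,0,0,10],[0,0,0,0,0,0,10]]
  ]
}}

```text
clock: 11.4
eef_pos: [0.4576, -0.3305, 0.1885]
tool_rot: [0.75, 0.661, 0.0, -0.0]
ft_force: [-0.6, -0.4, -1.6]
grip_width: 0.0196
```

Run:
```python
from h import *
st(); fix([.4569,-.3305,.1886],82.8)
```

```text
t 11.4 p [ 0.4576 -0.3305  0.1885] xyaw 82.82 zax [-2.e-04  5.e-04 -1.e+00] F [-0.6  -0.39 -1.6 ] w 0.0196 j [-36.  22.   6.  74.   0.  61.]
shift [-0.1 -0.7 -0.1] turn [-0.02 -0.03  0.02]
```

Call:
{"method": "jog_arm", "body": {
  "deltas": [
    [[0,5,0,0,0,0,10],[0,5,0,0,0,0,10],[0,4,0,0,0,0,10],[0,0,0,0,0,0,10]]
  ]
}}

```text
clock: 11.8
eef_pos: [0.4734, -0.3327, 0.1892]
tool_rot: [0.75, 0.661, 0.0, 0.001]
ft_force: [-0.5, -0.1, -2.0]
grip_width: 0.0193
```

Run:
```python
from h import *
st(); fix([.4881,-.3345,.1886],82.8)
```

```text
t 11.8 p [ 0.4734 -0.3327  0.1892] xyaw 82.82 zax [ 1.2e-03 -4.0e-04 -1.0e+00] F [-0.51 -0.06 -2.03] w 0.0193 j [-35.  24.   8.  74.   0.  62.]
shift [ 0.  14.8  0.6] turn [0.07 0.01 0.02]
```

Call:
{"method": "jog_arm", "body": {
  "deltas": [
    [[0,5,0.5,0,0,0,10],[0,5,0,0,0,0,10],[0,4,0,0,0,0,10],[0,0,0,0,0,0,10]]
  ]
}}

```text
clock: 12.2
eef_pos: [0.4889, -0.3346, 0.1887]
tool_rot: [0.75, 0.662, 0.0, 0.001]
ft_force: [-0.8, -0.6, -1.4]
grip_width: 0.0194
```

Run:
```python
from h import *
st(); fix([.4881,-.3345,.1886],82.8)
o=get_obs(); im=camera('wrist')[:,:,::-1]; print(repr(o['eef_pos']),repr(o['tool_rot']))
cv2.imwrite('pics/g.png',cv2.resize(im[100:250,230:400],None,fx=4,fy=4,interpolation=cv2.INTER_CUBIC))
```

```text
t 12.2 p [ 0.4889 -0.3346  0.1887] xyaw 82.84 zax [ 1.5e-03 -6.0e-04 -1.0e+00] F [-0.82 -0.58 -1.38] w 0.0194 j [-34.  25.  11.  75.   0.  63.]
shift [ 0.  -0.8  0.1] turn [0.09 0.02 0.04]
array([ 0.48889317, -0.33460808,  0.18871024]) array([7.49865318e-01, 6.61590000e-01, 3.92726042e-04, 7.23656894e-04])
```

View pics/g.png

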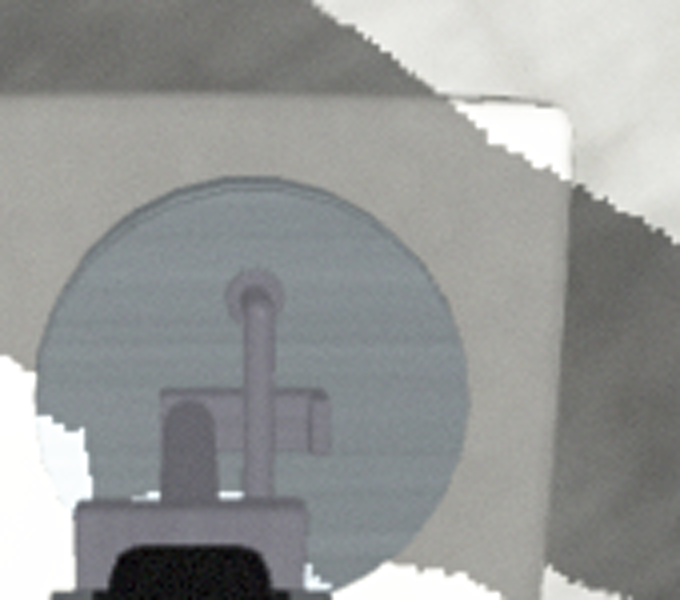

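Call:
{"method": "jog_arm", "body": {
  "deltas": [
    [[0,-0.5,-3,0,0,0,10],[0,0,-2,0,0,0,10],[0,0,-2,0,0,0,10],[0,0,-2,0,0,0,10],[0,0,-2,0,0,0,10]]
  ]
}}

```text
clock: 12.75
eef_pos: [0.4865, -0.3338, 0.199]
tool_rot: [0.75, 0.661, -0.0, -0.001]
ft_force: [-0.4, 0.1, -4.6]
grip_width: 0.0195
```

Run:
```python
from h import *
st(); fix([.4881,-.3345,.2],82.8); print(get_obs()['ft_torque'])
```

```text
t 12.75 p [ 0.4865 -0.3338  0.199 ] xyaw 82.81 zax [-0.0025  0.0018 -1.    ] F [-0.38  0.15 -4.61] w 0.0195 j [-34.  25.  12.  77.   0.  63.]
shift [-0.5  1.7 -1.1] turn [-0.15 -0.08  0.01]
[-0.02666298 -0.00364318 -0.05725659]
```

Call:
{"method": "jog_arm", "body": {
  "deltas": [
    [[0,1.5,-4,0,0,0,10],[0,0.5,-5,0,0,0,10],[0,0.5,-5,0,0,0,10],[0,0.5,-5,0,0,0,10],[0,0.5,-5,0,0,0,10]]
  ]
}}

```text
clock: 13.25
eef_pos: [0.4894, -0.3338, 0.2233]
tool_rot: [0.75, 0.661, -0.001, -0.003]
ft_force: [0.5, 0.5, -4.8]
grip_width: 0.0196
```

Run:
```python
from h import *
st(); fix([.4881,-.3345,.225],82.8)
o=get_obs(); im=camera('wrist')[:,:,::-1]; c=ctx('wrist',o); r=R.from_quat(o['tool_rot'])
cv2.imwrite('pics/i.png',cv2.resize(im[100:280,200:400],None,fx=3,fy=3,interpolation=cv2.INTER_CUBIC))
for t in("lid",):
    for d in masks_of(t,'wrist')[:1]:
        y,x=np.where(d['pixels']); print(t,round(d['conf'],2),d['at'],x.min(),x.max(),y.min(),y.max())
L=r.apply([0,.0145,.1151-.016])+o['eef_pos']; print('level lid expects',L)
a=np.linspace(0,6.28,60); q=np.array([proj(c,L+[.046*np.cos(t),.046*np.sin(t),.006]) for t in a]); print(q.min(0),q.max(0))
```

```text
t 13.25 p [ 0.4894 -0.3338  0.2233] xyaw 82.8 zax [-0.0055  0.0038 -1.    ] F [ 0.51  0.53 -4.84] w 0.0196 j [-34.  25.  15.  80.   0.  63.]
shift [-0.9 -1.2 -1.7] turn [-0.34 -0.18  0.  ]
lid 0.85 [302.5, 190.0] 242 347 146 246
level lid expects [ 0.50323215 -0.33522203  0.12412537]
[234.78580234 149.90734045] [355.42225504 266.15448994]
```

Run:
```python
from h import *
o=get_obs(); c=ctx('wrist',o); r=R.from_quat(o['tool_rot']); im=camera('wrist')
L=r.apply([0,.0145,.1151+.016])+o['eef_pos']; print(L)
a=np.linspace(0,6.28,90); q=np.array([proj(c,L+[.046*np.cos(t),.046*np.sin(t),.006]) for t in a]); print('exp',q.min(0),q.max(0))
for t in("lid",):
    for d in masks_of(t,'wrist')[:1]:
        y,x=np.where(d['pixels']); print(t,round(d['conf'],2),x.min(),x.max(),y.min(),y.max())
for tx,ty in ((.1,0),(0,.1)):
  Q=R.from_rotvec([tx,ty,0]); q=np.array([proj(c,L+[0,0,.023]+Q.apply([.046*np.cos(t),.046*np.sin(t),-.017])) for t in a]); print('tilt',q.min(0),q.max(0))
cv2.imwrite('pics/i.png',cv2.resize(im[100:280,200:400][:,:,::-1],None,fx=3,fy=3,interpolation=cv2.INTER_CUBIC))
```

```text
[ 0.50383602 -0.33563458  0.09293544]
exp [239.47046301 146.01728899] [346.9315261  250.32035245]
lid 0.79 242 347 147 247
tilt [239.04699    144.71792603] [346.73148594 246.42504169]
tilt [237.11788737 146.21654694] [343.74424201 250.86925797]
```

View pics/i.png

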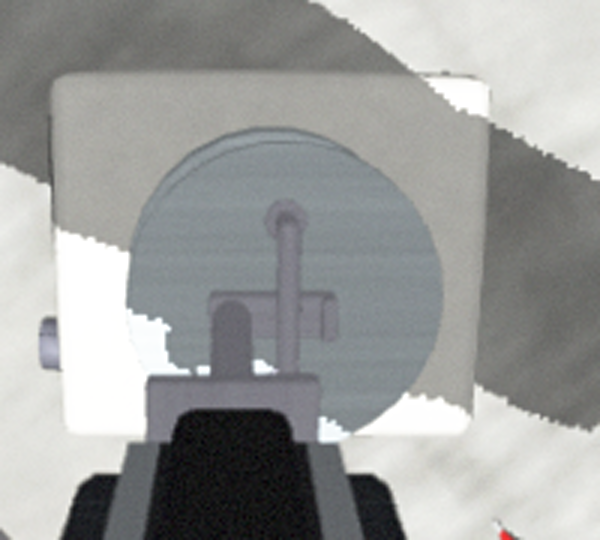

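Call:
{"method": "jog_arm", "body": {
  "deltas": [
    [[0,0,-8,-0.3,-0.2,0,10],[0,0,-14,0,0,0,10],[0,0,-18,0,0,0,10],[0,0,-18,0,0,0,10],[0,0,-12,0,0,0,10]]
  ]
}}

```text
clock: 13.95
eef_pos: [0.4874, -0.3325, 0.2932]
tool_rot: [0.75, 0.661, -0.001, -0.003]
ft_force: [0.7, -0.0, -5.1]
grip_width: 0.0192
```

Call:
{"method": "jog_arm", "body": {
  "deltas": [
    [[0,0,-5,0,0,0,10],[4,0,0,-0.3,0,0,10],[10,0,0,0,0,0,10],[18,0,0,0,0,0,10],[24,0,0,0,0,0,10]]
  ]
}}

```text
clock: 14.45
eef_pos: [0.4942, -0.276, 0.2988]
tool_rot: [0.752, 0.66, 0.001, -0.0]
ft_force: [1.5, 0.6, -5.6]
grip_width: 0.0195
```

Run:
```python
from h import *
st(); fix([.470,.02,.30],82.8)
```

```text
t 14.45 p [ 0.4942 -0.276   0.2988] xyaw 82.53 zax [ 4.0e-04  1.1e-03 -1.0e+00] F [ 1.46  0.61 -5.6 ] w 0.0195 j [-29.  21.  20.  89.   0.  68.]
shift [290.4 -62.5  -0.9] turn [ 0.01 -0.06 -0.27]
```

Call:
{"method": "jog_arm", "body": {
  "deltas": [
    [[26,-3,0,0,0,0,10],[27,-5,0,0,0,0,10],[28,-6,0,0,0,0,10],[28,-6,0,0,0,0,10],[28,-6,0,0,0,0,10]]
  ]
}}

```text
clock: 14.95
eef_pos: [0.483, -0.1237, 0.2948]
tool_rot: [0.751, 0.661, 0.0, -0.005]
ft_force: [0.6, 0.3, -5.2]
grip_width: 0.0195
```

Call:
{"method": "jog_arm", "body": {
  "deltas": [
    [[28,-6,0,0,0,0,10],[28,-6,0,0,0,0,10],[24,-5,0,0,0,0,10],[18,-4,0,0,0,0,10],[10,-2,0,0,0,0,10]]
  ]
}}

```text
clock: 15.45
eef_pos: [0.4667, 0.0009, 0.2929]
tool_rot: [0.747, 0.664, -0.001, -0.009]
ft_force: [0.5, -0.2, -5.5]
grip_width: 0.019
```

Call:
{"method": "jog_arm", "body": {
  "deltas": [
    [[4,0,0,0,0,0,10],[0,0,0,0,0,0,10]]
  ]
}}

```text
clock: 15.65
eef_pos: [0.4659, 0.0073, 0.2925]
tool_rot: [0.746, 0.666, -0.001, -0.01]
ft_force: [0.3, 0.1, -4.9]
grip_width: 0.0195
```

Run:
```python
from h import *
st(); fix([.470,.02,.30],82.8)
o=get_obs(); im=camera('wrist')[:,:,::-1]; c=ctx('wrist',o); cv2.imwrite('pics/j.png',im); np.save('pics/jP.npy',c['P'])
for t in("lid","lid_stand"):
    for d in masks_of(t,'wrist')[:2]:
        y,x=np.where(d['pixels']); print(t,round(d['conf'],2),d['at'],x.min(),x.max(),y.min(),y.max(),at_z(c,d['at'],.1))
```

```text
t 15.65 p [0.4659 0.0073 0.2925] xyaw 83.49 zax [-0.0144  0.0131 -0.9998] F [ 0.34  0.1  -4.94] w 0.0195 j [ 0.  9.  4. 85.  1. 97.]
shift [13.1  2.5 -7.4] turn [-0.91 -0.65  0.7 ]
lid 0.86 [300.9, 189.3] 242 347 147 247 [0.48794168 0.00147418 0.1       ]
lid_stand 0.79 [278.8, 39.7] 233 326 0 84 [0.48267731 0.15984621 0.1       ]
```

Call:
{"method": "jog_arm", "body": {
  "deltas": [
    [[5,1,-4,-0.9,-0.6,0.7,10],[14,1,-4,0,0,0,10],[18,0,0,0,0,0,10],[14,0,0,0,0,0,10],[5,0,0,0,0,0,10]]
  ]
}}

```text
clock: 16.3
eef_pos: [0.4773, 0.0602, 0.301]
tool_rot: [0.754, 0.657, 0.0, -0.0]
ft_force: [0.7, 0.7, -4.7]
grip_width: 0.0192
```

Call:
{"method": "jog_arm", "body": {
  "deltas": [
    [[0,0,0,0,0,0,10]]
  ]
}}

```text
clock: 16.4
eef_pos: [0.4776, 0.0607, 0.3009]
tool_rot: [0.754, 0.657, 0.0, -0.0]
ft_force: [0.5, 0.2, -5.2]
grip_width: 0.019
```

Run:
```python
from h import *
st(); fix([.470,.08,.30],82.8)
o=get_obs(); im=camera('wrist')[:,:,::-1]; c=ctx('wrist',o); cv2.imwrite('pics/k.png',im); np.save('pics/kP.npy',c['P'])
for t in("lid","lid_stand"):
    for d in masks_of(t,'wrist')[:2]:
        y,x=np.where(d['pixels']); print(t,round(d['conf'],2),d['at'],x.min(),x.max(),y.min(),y.max(),at_z(c,d['at'],.1))
a=cv2.imread('pics/j.png')[0:110,200:370]; b=im[0:170,200:370]
cv2.imwrite('pics/jk.png',np.hstack([cv2.resize(b,None,fx=3.4,fy=3.4,interpolation=cv2.INTER_CUBIC)]))
```

```text
t 16.4 p [0.4776 0.0607 0.3009] xyaw 82.19 zax [-3.e-04  7.e-04 -1.e+00] F [ 0.5   0.21 -5.25] w 0.019 j [  7.  11.   6.  86.   0. 105.]
shift [ 18.1 -10.1   0.9] turn [-0.02 -0.04 -0.61]
lid 0.63 [303.8, 190.0] 241 347 147 247 [0.50554983 0.04870984 0.1       ]
lid 0.62 [230.2, 5.8] 211 269 0 20 [0.45555485 0.25916514 0.1       ]
lid_stand 0.75 [267.9, 76.1] 224 314 29 124 [0.48418399 0.17427832 0.1       ]
```

View pics/jk.png

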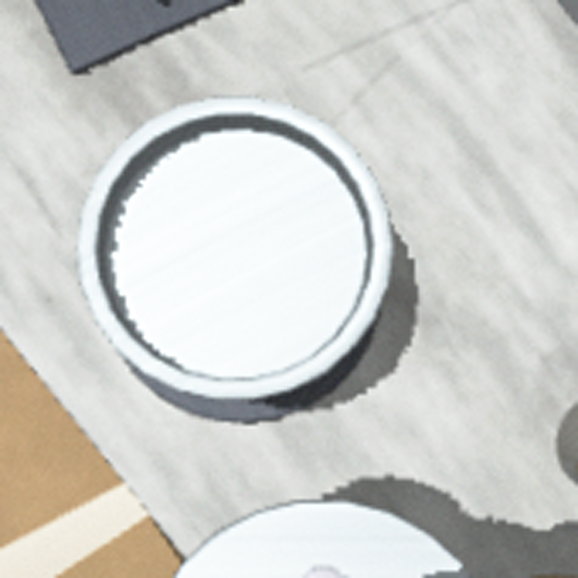

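Run:
```python
from h import *
o=get_obs(); c=ctx('wrist',o); c['P']=np.load('pics/kP.npy')
g=lambda u,v:np.array([200+u/3.4,v/3.4])
out=[g(*k) for k in((80,245),(392,240),(235,97),(237,400))]; inn=[g(*k) for k in ((98,248),(372,245),(237,113),(240,381))]
a=np.linspace(0,2*np.pi,180,endpoint=False)
def res(q):
    e=[]
    for r,s in((.046,out),(.040,inn)):
        p=np.array([proj(c,[q[0]+r*np.cos(t),q[1]+r*np.sin(t),q[2]]) for t in a])
        b=[p[:,0].min(),p[:,0].max(),p[:,1].min(),p[:,1].max()]
        e+= [b[0]-s[0][0],b[1]-s[1][0],b[2]-s[2][1],b[3]-s[3][1]]
    return e
s=least_squares(res,[.485,.173,.1],x_scale=.01,diff_step=1e-4); print(s.x,np.round(s.fun,2))
# second view mask centre, scene view and side view
c2=dict(c);c2['P']=np.load('pics/jP.npy')
for z in(.08,.1,.11,.12):
    s2=least_squares(lambda q:res([*q,z]),[.485,.173],x_scale=.01,diff_step=1e-4)
    print(z,s2.x,np.round(s2.cost,2),'scene px',proj(ctx('scene'),[*s2.x,z]),'side',proj(ctx('side'),[*s2.x,z]))
print('seen scene',180+225/2.22,90+147/2.22,'side',120+(487-355)/1.59,165+57/1.59)
```

```text
[0.48608992 0.17611432 0.11543427] [-0.56  0.3  -0.14 -0.08  0.09  0.17  0.71 -0.46]
0.08 [0.48595949 0.18085896] 68.63 scene px [282.05979975 162.298321  ] side [201.85279096 208.14840021]
0.1 [0.48603352 0.17817496] 15.02 scene px [281.80756209 159.09275953] side [201.88433846 203.81110406]
0.11 [0.48607014 0.17683869] 2.49 scene px [281.67992807 157.46371388] side [201.89855231 201.60854496]
0.12 [0.48610647 0.17550675] 2.01 scene px [281.5513023  155.81668598] side [201.91154644 199.38287135]
seen scene 281.35135135135135 156.2162162162162 side 203.0188679245283 200.8490566037736
```

Call:
{"method": "jog_arm", "body": {
  "deltas": [
    [[8,-3,0,0,0,-0.6,10],[18,-4,0,0,0,0,10],[26,-4,0,0,0,0,10],[26,-4,0,0,0,0,10],[18,-4,0,0,0,0,10]]
  ]
}}

```text
clock: 17.05
eef_pos: [0.4703, 0.1573, 0.3011]
tool_rot: [0.753, 0.658, -0.0, -0.0]
ft_force: [0.2, 0.1, -5.0]
grip_width: 0.0193
```

Call:
{"method": "jog_arm", "body": {
  "deltas": [
    [[10,-2,0,0,0,0,10],[0,0,0,0,0,0,10]]
  ]
}}

```text
clock: 17.25
eef_pos: [0.4691, 0.17, 0.3009]
tool_rot: [0.752, 0.659, -0.0, -0.001]
ft_force: [1.0, 0.8, -4.8]
grip_width: 0.0195
```

```bash
cat >> h.py <<'E'
def tgt(S,z,off=14.5):
    M=R.from_quat(get_obs()['tool_rot']).as_matrix(); p=np.array([*S,z]); p[:2]-=off/1000*M[:2,1]; return p
E
python3 - <<'E'
from h import *
st(); fix(tgt((.4858,.1758),.265),82.8)
E
```

```text
t 17.25 p [0.4691 0.17   0.3009] xyaw 82.46 zax [-1.1e-03  8.0e-04 -1.0e+00] F [ 0.95  0.76 -4.83] w 0.0195 j [ 20.  13.   9.  87.   0. 117.]
shift [ 7.9  1.4 35.9] turn [-0.07 -0.04 -0.34]
```

Call:
{"method": "jog_arm", "body": {
  "deltas": [
    [[7,1,0,0,0,0,10],[0.5,0,7,0,0,0,10],[0,0,9,0,0,0,10],[0,0,7,0,0,0,10],[0,0,0,0,0,0,10]]
  ]
}}

```text
clock: 17.75
eef_pos: [0.4711, 0.1749, 0.2754]
tool_rot: [0.753, 0.658, -0.001, -0.0]
ft_force: [0.5, 0.1, -5.2]
grip_width: 0.0194
```

Run:
```python
from h import *
st(); fix(tgt((.4858,.1758),.265),82.8)
o=get_obs(); c=ctx('wrist',o); im=camera('wrist')[:,:,::-1]; cv2.imwrite('pics/l.png',cv2.resize(im[100:280,200:400],None,fx=3,fy=3,interpolation=cv2.INTER_CUBIC))
d=masks_of('lid','wrist')[0]; y,x=np.where(d['pixels']); print(d['conf'],x.min(),x.max(),y.min(),y.max())
```

```text
t 17.75 p [0.4711 0.1749 0.2754] xyaw 82.27 zax [-0.0021 -0.0015 -1.    ] F [ 0.46  0.06 -5.15] w 0.0194 j [ 20.  13.   6.  83.  -0. 118.]
shift [ 2.8 -0.1 10.4] turn [-0.11  0.1  -0.53]
0.93 241 346 146 246
```

Call:
{"method": "jog_arm", "body": {
  "deltas": [
    [[2.8,0,3,0,0,0,10],[0,0,3,0,0,0,10],[0,0,0,0,0,0,10]]
  ]
}}

```text
clock: 18.15
eef_pos: [0.4725, 0.178, 0.2708]
tool_rot: [0.753, 0.658, 0.0, 0.0]
ft_force: [-0.9, -0.5, -4.6]
grip_width: 0.019
```

Run:
```python
from h import *
st(); fix(tgt((.4858,.1758),.265),82.3)
```

```text
t 18.15 p [0.4725 0.178  0.2708] xyaw 82.23 zax [ 1.e-03 -4.e-04 -1.e+00] F [-0.87 -0.49 -4.6 ] w 0.019 j [ 21.  14.   6.  82.  -0. 118.]
shift [-0.4 -1.   5.7] turn [ 0.06  0.02 -0.07]
```

Call:
{"method": "jog_arm", "body": {
  "deltas": [
    [[-0.4,-1,2,0,0,0,10],[0,-0.2,2,0,0,0,10],[0,-0.2,2,0,0,0,10],[0,-0.2,2,0,0,0,10],[0,0,0,0,0,0,10]]
  ]
}}

```text
clock: 18.65
eef_pos: [0.4707, 0.178, 0.2624]
tool_rot: [0.753, 0.658, 0.001, 0.001]
ft_force: [0.1, 0.0, -4.9]
grip_width: 0.0195
```

Run:
```python
from h import *
st(); fix(tgt((.4858,.1758),.25),82.3)
```

```text
t 18.65 p [0.4707 0.178  0.2624] xyaw 82.25 zax [ 1.5e-03 -2.0e-04 -1.0e+00] F [ 0.08  0.03 -4.9 ] w 0.0195 j [ 21.  13.   4.  81.  -0. 118.]
shift [-0.1  0.7 12.4] turn [ 0.09  0.   -0.05]
```

Call:
{"method": "jog_arm", "body": {
  "deltas": [
    [[0,0.5,2,0,0,0,10],[0,0,2,0,0,0,10],[0,-0.2,2,0,0,0,10],[0,0,0,0,0,0,10]]
  ]
}}

```text
clock: 19.05
eef_pos: [0.4712, 0.1779, 0.2558]
tool_rot: [0.753, 0.658, 0.001, 0.001]
ft_force: [0.2, -0.3, -4.3]
grip_width: 0.0194
```

Run:
```python
from h import *
st(); fix(tgt((.4858,.1758),.25),82.3)
```

```text
t 19.05 p [0.4712 0.1779 0.2558] xyaw 82.25 zax [ 1.6e-03 -2.0e-04 -1.0e+00] F [ 0.18 -0.33 -4.28] w 0.0194 j [ 21.  14.   4.  80.  -0. 118.]
shift [-0.1  0.3  5.8] turn [ 0.09  0.   -0.05]
```

Call:
{"method": "jog_arm", "body": {
  "deltas": [
    [[0,0,1.5,0,0,0,10],[0,0,1.5,0,0,0,10],[0,0,1.5,0,0,0,10],[0,0,0,0,0,0,10]]
  ]
}}

```text
clock: 19.45
eef_pos: [0.4711, 0.178, 0.2512]
tool_rot: [0.753, 0.658, 0.001, 0.001]
ft_force: [0.1, 0.5, -5.3]
grip_width: 0.0193
```

Run:
```python
from h import *
st(); fix(tgt((.4858,.1758),.246),82.3); print(get_obs()['ft_torque'])
```

```text
t 19.45 p [0.4711 0.178  0.2512] xyaw 82.25 zax [ 1.6e-03  1.0e-04 -1.0e+00] F [ 0.06  0.51 -5.26] w 0.0193 j [ 21.  14.   3.  79.  -0. 118.]
shift [-0.2  0.4  5.2] turn [ 0.09 -0.02 -0.05]
[ 0.0402221   0.19779777 -0.0104551 ]
```

Call:
{"method": "jog_arm", "body": {
  "deltas": [
    [[0,0,1.5,0,0,0,10],[0,0,1.5,0,0,0,10],[0,0,1.5,0,0,0,10],[0,0,0,0,0,0,10]]
  ]
}}

```text
clock: 19.85
eef_pos: [0.4727, 0.1785, 0.2485]
tool_rot: [0.753, 0.658, 0.003, 0.002]
ft_force: [0.3, -0.2, -0.9]
grip_width: 0.0193
```

Run:
```python
from h import *
st(); fix(tgt((.4858,.1758),.24),82.3); print(get_obs()['ft_torque'])
```

```text
t 19.85 p [0.4727 0.1785 0.2485] xyaw 82.25 zax [ 0.007   0.0017 -1.    ] F [ 0.32 -0.22 -0.95] w 0.0193 j [ 21.  14.   3.  79.  -0. 118.]
shift [-0.9 -1.2  8.5] turn [ 0.39 -0.15 -0.05]
[ 0.00915193  0.02423295 -0.00566593]
```

Call:
{"method": "jog_arm", "body": {
  "deltas": [
    [[-0.8,-1.2,2,0.4,0,0,10],[0,0,2,0,0,0,10],[0,0,1,0,0,0,10],[0,0,0,0,0,0,10]]
  ]
}}

```text
clock: 20.25
eef_pos: [0.4717, 0.1779, 0.2435]
tool_rot: [0.753, 0.658, 0.001, -0.001]
ft_force: [-0.4, 0.4, -0.7]
grip_width: 0.0194
```

Run:
```python
from h import *
st(); fix(tgt((.4858,.1758),.243),82.3)
o=get_obs(); c=ctx('wrist',o); im=camera('wrist')[:,:,::-1]; cv2.imwrite('pics/m.png',cv2.resize(im[90:270,190:390],None,fx=3,fy=3,interpolation=cv2.INTER_CUBIC)); np.save('pics/mP.npy',c['P'])
d=masks_of('lid','wrist')[0]; y,x=np.where(d['pixels']); print(d['conf'],x.min(),x.max(),y.min(),y.max())
a=np.linspace(0,6.28,90)
for S in((.4861,.1761),(.4841,.1761),(.4861,.1741)):
    q=np.array([proj(c,[S[0]+.046*np.cos(t),S[1]+.046*np.sin(t),.122]) for t in a]); print(S,q.min(0),q.max(0))
```

```text
t 20.25 p [0.4717 0.1779 0.2435] xyaw 82.25 zax [ 6.0e-04  3.1e-03 -1.0e+00] F [-0.42  0.38 -0.7 ] w 0.0194 j [ 21.  14.   2.  78.   0. 118.]
shift [-0.1 -0.2  0.5] turn [ 0.01 -0.18 -0.05]
0.66 240 348 147 248
(0.4861, 0.1761) [238.98827543 146.64202077] [347.76770378 252.1662203 ]
(0.4841, 0.1761) [236.65938671 146.95948064] [345.48339011 252.45914968]
(0.4861, 0.1741) [239.38023811 149.06987242] [347.95101528 254.21391914]
```

View pics/m.png

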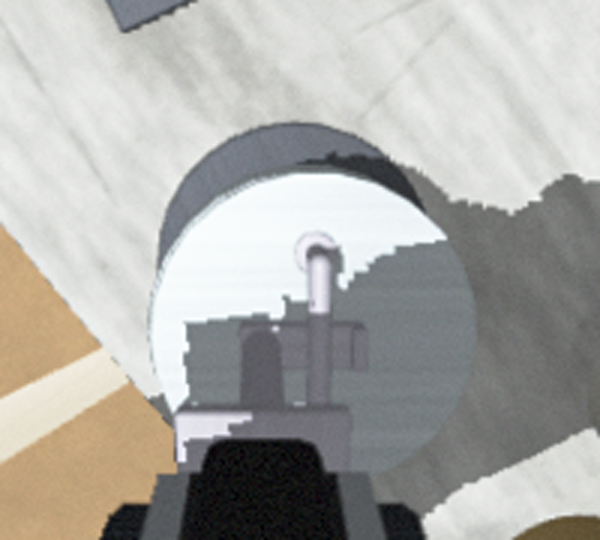

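Call:
{"method": "jog_arm", "body": {
  "deltas": [
    [[0,0,2,0,0,0,10],[0,0,0,0,0,0,10]]
  ]
}}

```text
clock: 20.55
eef_pos: [0.4718, 0.1779, 0.2415]
tool_rot: [0.753, 0.658, 0.001, -0.001]
ft_force: [-0.9, -0.6, -0.4]
grip_width: 0.0193
```

Run:
```python
from h import *
st(); fix(tgt((.4858,.1758),.2412),82.3)
```

```text
t 20.55 p [0.4718 0.1779 0.2415] xyaw 82.25 zax [ 0.001   0.0032 -1.    ] F [-0.87 -0.58 -0.35] w 0.0193 j [ 21.  14.   2.  78.   0. 118.]
shift [-0.2 -0.3  0.3] turn [ 0.03 -0.19 -0.05]
```

Run:
```python
from h import *
F=[];
for i in range(12): camera('side'); F.append(get_obs()['ft_force'])
print(np.mean(F,0),np.std(F,0)/3.4)
```

```text
[ 0.1498742  -0.28890747 -1.41125797] [0.09983737 0.11149314 0.08957415]
```

Averaged, the wrist carries only the lifter (1.4 N), so there is no contact. Retract.

Call:
{"method": "jog_arm", "body": {
  "deltas": [
    [[0,-4,0,0,0,0,10],[0,-5,0,0,0,0,10],[0,-5,0,0,0,0,10],[0,0,0,0,0,0,10]]
  ]
}}

```text
clock: 21.55
eef_pos: [0.4566, 0.18, 0.2418]
tool_rot: [0.753, 0.658, 0.001, -0.001]
ft_force: [-0.0, -0.1, -1.4]
grip_width: 0.0195
```

Run:
```python
from h import *
st(); fix(tgt((.4858,.1758),.2415,60),82.3)
F=[];
for i in range(6): camera('side'); F.append(get_obs()['ft_force'])
print(np.mean(F,0))
```

```text
t 21.55 p [0.4566 0.18   0.2418] xyaw 82.25 zax [ 9.0e-04  3.3e-03 -1.0e+00] F [-0.04 -0.09 -1.37] w 0.0195 j [ 21.  12.   0.  78.   0. 119.]
shift [ -0.2 -30.5   0.3] turn [ 0.03 -0.2  -0.05]
[-0.07265102 -0.1689288  -1.3302299 ]
```

Call:
{"method": "jog_arm", "body": {
  "deltas": [
    [[0,-5,0,0,0,0,10],[0,-8,0,0,0,0,10],[0,-10,0,0,0,0,10],[0,-8,0,0,0,0,10],[0,0,0,0,0,0,10]]
  ]
}}

```text
clock: 22.35
eef_pos: [0.4238, 0.1842, 0.2414]
tool_rot: [0.754, 0.657, 0.001, -0.001]
ft_force: [-0.5, 0.6, -2.0]
grip_width: 0.0193
```

Call:
{"method": "jog_arm", "body": {
  "deltas": [
    [[0,-2,-15,0,0,0,10],[0,0,-25,0,0,0,10],[0,0,-25,0,0,0,10],[0,0,-5,0,0,0,10]]
  ]
}}

```text
clock: 22.75
eef_pos: [0.4198, 0.1842, 0.3124]
tool_rot: [0.753, 0.658, -0.0, -0.001]
ft_force: [0.4, 1.0, -1.9]
grip_width: 0.0194
```

Run:
```python
from h import *
st(); y=np.radians(106.73); ty=np.array([np.cos(y),np.sin(y)]); p=np.array([.4614,.3314])-.068*ty; print(p)
fix([*p,.30],106.73)
d=masks_of('lid','side') if camera('side') is not None else 0
for e in d[:2]: yy,xx=np.where(e['pixels']); print('lid side',round(e['conf'],2),e['at'],xx.min(),xx.max(),yy.min(),yy.max())
c=ctx('side'); a=np.linspace(0,6.28,90)
q=np.array([proj(c,[.4861+.046*np.cos(t),.1761+.046*np.sin(t),z]) for t in a for z in(.1165,.1225)]); print('home exp',q.min(0),q.max(0))
```

```text
t 22.75 p [0.4198 0.1842 0.3124] xyaw 82.28 zax [-0.0019  0.0018 -1.    ] F [ 0.36  0.98 -1.86] w 0.0194 j [ 24.   8.   5.  87.   0. 121.]
[0.48097462 0.26627831]
shift [89.5 49.7 12.4] turn [ -0.1   -0.11 -24.45]
lid side 0.75 [250.9, 200.4] 244 257 188 209
lid side 0.69 [201.5, 197.8] 186 218 188 212
home exp [185.34214647 187.05550815] [218.04461149 212.28675049]
```

Call:
{"method": "jog_arm", "body": {
  "deltas": [
    [[0,0,0,0,0,-8.2,10],[0,0,0,0,0,-8.2,10],[0,0,0,0,0,-8,10],[15,20,0,0,0,0,10],[25,30,0,0,0,0,10]]
  ]
}}

```text
clock: 23.35
eef_pos: [0.4513, 0.2339, 0.3032]
tool_rot: [0.591, 0.806, -0.006, -0.004]
ft_force: [1.1, -0.2, -1.0]
grip_width: 0.0197
```

Call:
{"method": "jog_arm", "body": {
  "deltas": [
    [[15,22,0,0,0,0,10],[5,8,0,0,0,0,10],[0,0,0,0,0,0,10]]
  ]
}}

```text
clock: 23.65
eef_pos: [0.4745, 0.2649, 0.2959]
tool_rot: [0.59, 0.807, -0.01, -0.006]
ft_force: [0.2, -0.9, -1.5]
grip_width: 0.0191
```

Run:
```python
from h import *
st(); fix([.481,.2663,.2],106.73)
```

```text
t 23.65 p [0.4745 0.2649 0.2959] xyaw 107.62 zax [-0.0216 -0.0091 -0.9997] F [ 0.22 -0.89 -1.53] w 0.0191 j [ 29.  19.  17.  89.   0. 101.]
shift [-0.4  8.9 95.7] turn [-1.34  0.13  0.89]
```

Call:
{"method": "jog_arm", "body": {
  "deltas": [
    [[0,9,10,-1.3,0,0.9,10],[0,0,25,0,0,0,10],[0,0,25,0,0,0,10],[0,0,20,0,0,0,10],[0,0,0,0,0,0,10]]
  ]
}}

```text
clock: 24.15
eef_pos: [0.4788, 0.2622, 0.2103]
tool_rot: [0.598, 0.802, -0.004, 0.0]
ft_force: [-0.8, -0.3, -1.2]
grip_width: 0.0193
```

Run:
```python
from h import *
st(); fix([.481,.2663,.1425],106.73)
```

```text
t 24.15 p [0.4788 0.2622 0.2103] xyaw 106.56 zax [-0.0052 -0.0071 -1.    ] F [-0.84 -0.33 -1.24] w 0.0193 j [ 29.  20.   6.  76.  -0. 102.]
shift [ 3.7  3.8 67.8] turn [-0.4   0.31 -0.17]
```

Call:
{"method": "jog_arm", "body": {
  "deltas": [
    [[4,4,10,-0.4,0.3,0,10],[0,0,18,0,0,0,10],[0,0,18,0,0,0,10],[0,0,12,0,0,0,10],[0,0,0,0,0,0,10]]
  ]
}}

```text
clock: 24.65
eef_pos: [0.4807, 0.2641, 0.1548]
tool_rot: [0.599, 0.801, 0.001, 0.001]
ft_force: [-0.7, 0.4, -1.0]
grip_width: 0.0191
```

Run:
```python
from h import *
st(); fix([.481,.2663,.1415],106.73)
```

```text
t 24.65 p [0.4807 0.2641 0.1548] xyaw 106.39 zax [ 2.6e-03  5.0e-04 -1.0e+00] F [-0.69  0.36 -1.  ] w 0.0191 j [ 29.  22.  -0.  68.  -0. 102.]
shift [ 2.   0.9 13.3] turn [ 0.15  0.02 -0.34]
```

Call:
{"method": "jog_arm", "body": {
  "deltas": [
    [[2,0.5,7,0.1,0,-0.3,10],[0,0,6,0,0,0,10],[0,0,0,0,0,0,10]]
  ]
}}

```text
clock: 24.95
eef_pos: [0.4817, 0.2665, 0.1435]
tool_rot: [0.597, 0.802, 0.002, 0.001]
ft_force: [-0.6, 0.6, -1.0]
grip_width: 0.0193
```

Run:
```python
from h import *
st(); fix([.4614,.3314,.1415],106.73)
```

```text
t 24.95 p [0.4817 0.2665 0.1435] xyaw 106.69 zax [ 0.004   0.0016 -1.    ] F [-0.62  0.57 -1.  ] w 0.0193 j [ 29.  22.  -1.  66.  -0. 102.]
shift [68.  -0.8  2. ] turn [ 0.25 -0.02 -0.04]
```

Call:
{"method": "jog_arm", "body": {
  "deltas": [
    [[5,-0.8,0,0.2,0,0,10],[10,0,0,0,0,0,10],[10,0,0,0,0,0,10],[10,0,0,0,0,0,10],[0,0,0,0,0,0,10]]
  ]
}}

```text
clock: 25.45
eef_pos: [0.4707, 0.304, 0.145]
tool_rot: [0.597, 0.802, 0.002, 0.0]
ft_force: [-0.4, -0.4, -2.4]
grip_width: 0.0194
```

Run:
```python
from h import *
st(); fix([.4614,.3314,.1415],106.73)
```

```text
t 25.45 p [0.4707 0.304  0.145 ] xyaw 106.73 zax [ 0.0027  0.0028 -1.    ] F [-0.38 -0.44 -2.4 ] w 0.0194 j [ 33.  23.   1.  67.   0. 106.]
shift [28.9 -1.1  3.6] turn [ 0.2  -0.11 -0.  ]
```

Call:
{"method": "jog_arm", "body": {
  "deltas": [
    [[9,-1,1,0.2,0,0,10],[9,0,1,0,0,0,10],[7,0,0,0,0,0,10],[2.5,0,0,0,0,0,10],[0,0,0,0,0,0,10]]
  ]
}}

```text
clock: 25.95
eef_pos: [0.4605, 0.3332, 0.1427]
tool_rot: [0.596, 0.803, 0.0, -0.001]
ft_force: [-0.3, 0.6, -1.9]
grip_width: 0.0191
```

Run:
```python
from h import *
st(); fix([.4614,.3314,.1281],106.73)
```

```text
t 25.95 p [0.4605 0.3332 0.1427] xyaw 106.82 zax [-0.0011  0.0014 -1.    ] F [-0.28  0.59 -1.95] w 0.0191 j [ 36.  24.   2.  68.   0. 109.]
shift [-2.   0.3 14.6] turn [-0.04 -0.09  0.09]
```

Call:
{"method": "jog_arm", "body": {
  "deltas": [
    [[-2,0,4,0,0,0,10],[0,0,4,0,0,0,10],[0,-0.3,3,0,0,0,10],[0,-0.3,2,0,0,0,10],[0,0,0,0,0,0,10]]
  ]
}}

```text
clock: 26.45
eef_pos: [0.4607, 0.3297, 0.1282]
tool_rot: [0.597, 0.802, -0.0, -0.001]
ft_force: [-0.1, -0.6, -1.3]
grip_width: 0.0196
```

Run:
```python
from h import *
st(); fix([.4614,.3314,.1281],106.73)
```

```text
t 26.45 p [0.4607 0.3297 0.1282] xyaw 106.72 zax [-1.6e-03  4.0e-04 -1.0e+00] F [-0.09 -0.59 -1.35] w 0.0196 j [ 36.  25.   0.  66.   0. 109.]
shift [1.4 1.2 0.1] turn [-0.08 -0.05 -0.01]
```

Call:
{"method": "jog_arm", "body": {
  "deltas": [
    [[0.8,0.8,0.7,0,0,0,10],[0,0,0,0,0,0,22],[0,0,0,0,0,0,40],[0,0,0,0,0,0,75],[0,0,0,0,0,0,75]]
  ]
}}

```text
clock: 26.95
eef_pos: [0.4621, 0.3306, 0.1295]
tool_rot: [0.597, 0.802, 0.001, -0.0]
ft_force: [-0.3, 0.3, 0.5]
grip_width: 0.0648
```

Call:
{"method": "jog_arm", "body": {
  "deltas": [
    [[0,0,0,0,0,0,75],[0,0,-10,0,0,0,75],[0,0,-25,0,0,0,75],[0,0,-30,0,0,0,75],[0,0,-35,0,0,0,75]]
  ]
}}

```text
clock: 27.45
eef_pos: [0.459, 0.3285, 0.2281]
tool_rot: [0.597, 0.802, -0.005, -0.002]
ft_force: [1.3, -0.3, -0.5]
grip_width: 0.0746
```

Run:
```python
from h import *
st(); o=get_obs(); c=ctx('wrist',o); camera('wrist')
d=masks_of('lifter_grip','wrist')[0]; y,x=np.where(d['pixels']); print(d['conf'],x.min(),x.max(),y.min(),y.max())
e=np.radians(16.73);ex=np.array([np.cos(e),np.sin(e),0]);ey=np.array([-ex[1],ex[0],0]);H=np.array([.4614,.3314,.146])
q=np.array([proj(c,H+sx*.01*ex+sy*.012*ey+[0,0,sz]) for sx in(-1,1) for sy in(-1,1) for sz in(-.03,.03)]); print('exp',q.min(0),q.max(0))
camera('side')
for t in('lid','lifter_grip'):
  for d in masks_of(t,'side')[:2]: y,x=np.where(d['pixels']); print(t,round(d['conf'],2),x.min(),x.max(),y.min(),y.max())
```

```text
t 27.45 p [0.459  0.3285 0.2281] xyaw 106.69 zax [-0.0095 -0.0058 -0.9999] F [ 1.31 -0.27 -0.47] w 0.0746 j [ 36.  22.  11.  80.   0. 109.]
0.59 263 307 174 242
exp [266.16044852 186.65457458] [298.46195514 243.42761378]
lid 0.64 186 217 188 211
lifter_grip 0.68 143 162 174 214
```

```bash
python3 -c "
from workcell import *
print(job_done())"
```

```text
the job is handed in; nothing more can be done
None
```

I took the lifter from its fork and hooked it under the lid's bar. I lifted the lid level, set it in the stand's cup, unhooked the lifter and hung it back in the fork. The job is handed in at about 28 s of robot time; it reported no verdict.

**Lid weight and seating:** The lid weighed about 3.3 N on the wrist. The cup took that weight with the lid's underside at about 117–120 mm above the worktop. The last wrist picture showed the lid concentric with the cup and no gap. The lid's outline in the last side picture matched the computed home position to about 1 px.

**Forces:** While I backed the hook out, the averaged wrist force was about 1.4 N. That is the lifter's own weight, so it was not touching the lid. No reading I took came near a limit.

**Lifter:** After release, its grip in the side view matched its starting outline within 1 px, so it hangs upright at home.

**Small disagreements:**
- **Rim height:** the camera put the rim at 115 mm, 2–5 mm lower than the contact showed.
- **Lifter mask:** the last wrist mask of the lifter was a few pixels larger than the grip outline I expected. I took this to be the collar being included, but had no picture views left to check it.
- **Bystanders:** I did not re-measure the bottles or the tape at the end. Nothing was moved near them and no unexpected force was seen.

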